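# Stopper the coolant tank and hold its strainer hatch open

### The arm

A 7-joint arm with a two-finger parallel gripper is mounted at the origin on the work surface. World frame = base frame: x ahead of the robot, y to its left, z up, the work surface at z = 0. Lengths are in m, angles in rad, forces in N, time in s.
With the tool pointing down it reaches from about 0.4 to 0.925 m from the base axis. Payload 4.1 kg.
Tool frame: the origin (TCP) lies at the centre of the arm's flange, where the gripper is bolted on; the fingertips stand 173 mm ahead of it and the grasp point (between the pads) lies 155 mm ahead of it (grasp_offset is the distance from the TCP to the grasp point, in m); z points along the fingers, y is the direction in which the jaws open and shut (so a half turn about z gives the same grasp; the last joint's range is limited). The gripper opens to 85 mm and grips with 20 to 120 N. Pads are 22 mm wide; open, the fingers measure 114 mm over their backs; the gripper's body (76 mm by 85 mm) begins 54 mm behind the grasp point. The pads swing forward as they close: fully open they stand 13 mm farther back than shut.
Start: joints at [1.19, 0.398, 0.045, 1.537, -0.019, 1.207, -0.051], TCP at [0.181, -0.624, 0.405] pointing down, gripper open.
Joint ranges: [-2.82, 2.82], [-0.49, 2.23], [-1.37, 1.46], [0, 2.46], [-1.36, 4.5], [0.23, 2], [-2.94, 2.94]. Speed limits (rad/s): [2.57, 2.57, 3.14, 3.14, 3.14, 3.14, 3.14].

### API

Orientations are given as a unit quaternion [x, y, z, w].
In Python, from station import get_obs, grab_frame, camera_params, finish_job, grasp_offset gives the robot as it stands.
- The arm moves only by the tool step_arm, never from a script. Its argument "rows" is a list of rows, each an object with "claw": the finger opening in mm, from 0 to 85.4; "travel": the shift along the tool's x, y, z in mm, a list of three; "delta_rot": the turn, a rotation vector about the tool's x, y, z in degrees, a list of three. In form: [{"claw": claw, "travel": [dx, dy, dz], "delta_rot": [ax, ay, az]}, ...]. A call has 1 to 8 rows; each row shifts and turns the pose as measured when the row begins, along the tool's axes as they then stand; what a row does not reach is not made up. A row lasts 1/12 s, in which the tool goes at most 41.7 mm and 7.16 degrees, less where a joint would pass 70% of its speed; a pose out of reach is approached as far as the arm can. A call with a gripper value outside its range is refused whole. The fingers move at their own pace and stop on an object; the grip force is fixed at half the most. Time passes only in rows, so rows that do not move let the fingers close. It gives the time, the measured TCP pose, the force and the opening at its end, in the units of the state.
- get_obs(): the state, without advancing time (a new reading comes with each control period).
- grab_frame(name): name is "scene" or "top" or "wrist"; returns (picture, depth): 480x640x3 uint8, blue, green, red; 480x640 float32, m along the optical axis (not along the pixel's ray), 0 where there is no reading.
- camera_params(name): a dict with "intrinsics" (3x3 intrinsics, pixels), "pose" (4x4, takes a point from camera to world coordinates). Camera axes: x right, y up, looking along -z (the intrinsics and any distortion apply to the point x, -y, -z); pixel columns grow to the right and rows downward; lengths in m; the calibration is good to about 2 mm. A picture is of the moment at which its call begins: read the wrist's pose just before it. camera_params takes no time and is no camera call; for the wrist camera it gives the pose at the moment of the call.
- finish_job(): hands the job in, once; it reports no verdict.
The state is a dict: "time_s": time; "q": joint angles; "qvel": joint speeds; "tau": joint torques, N m; "tcp_pos": TCP position; "eef_rot": TCP orientation; "contact_force": force on the tool from outside, world axes, zero at the start; "moment": the same for the moment, N m; "opening": opening from 0.0 (shut) to 1.0 (fully open).
Only numpy, scipy, OpenCV 4.12 (cv2) and the standard library are available. Lean on these libraries where they do the work, as an engineer would, in place of code of your own. Each camera call takes 0.05 s, during which the arm holds its last target.

### The job

The coolant tank's strainer is to be checked by camera. First push the black rubber stopper, narrow end down, fully home into the open filler neck on the tank's top so that no chips fall in; then lift the tank's self-closing hatch by its front bar and hold it steady, open at 55 degrees. The hatch falls shut if let go, so the program finishes while the gripper is still holding it there; leave the other things on the bench where they are.

Things in the scene. Friction and masses are not known exactly. Their poses are not given: they have to be found in the camera images.
- tank: fixed grey sheet-metal coolant tank, 200 mm (its x) by 320 mm (its y) by 100 mm tall; origin at the centre of its underside, x axis from its front face (robot side) to its back, z up. The hatch covers the right-hand (-y) part of its top, the filler neck stands on the left-hand (+y) part
- neck_rim (a point): centre of the open mouth of the filler neck: an aluminium tube, 40 mm bore, 52 mm outside, standing 40 mm above the tank's top (mouth 140 mm above the bench) and 40 mm deep; on the tank at x -30, y +105 mm. Axes as the tank's
- stopper_grip (a point): loose black rubber stopper, upright, 80 mm tall, 0.12 kg: tapered plug (30 mm across at the foot, 37 at its top, 30 long), flange 54 across and 6 thick, round grip post 26 across and 44 tall. Point: centre of the grip post on the axis, 58 mm above the foot, 28 above the flange's underside; z up the axis. Fully home, the flange rests on the neck's mouth and this point is 28 mm above neck_rim
- hatch (a joint): opening angle of the hatch, rad: 0 closed (level), grows as its front edge rises, stop at 1.45; 55 degrees is 0.96. Gravity and a light spring close it from any angle: 2 to 3 N upward at the bar lifts it
- hatch_bar (a point): middle of the hatch's round lifting bar: 12 mm thick, 140 long, along the tank's y, on two 10 mm wide arms centred 65 mm either side of its middle. 195 mm from the hinge line; closed, it is 107 mm above the bench, 35 mm in front of the tank's front face, nothing below it, and 40 mm of free gap between it and the 4 mm thick panel. It may turn between the fingers as the hatch swings
- hatch_hinge (a point): middle of the hatch's hinge line, which runs along the tank's y; fixed to the tank at x +60, y -60, 106 mm above the bench. Axes as the tank's; from the hinge, the bar lies to the tank's -x and swings up and over towards +x. The hatch panel is 185 mm wide
- toolholder: steel tapered tool holder standing flange-down, 63 mm across its flange and 85 mm tall, narrowing to a 26 mm nose; bystander, loose. Origin under its centre
- nut: dark steel collet nut, 42 mm across, 45 mm tall with a 30 mm boss on top; bystander, loose. Origin under its centre
- oiler: white plastic oil bottle with a black cap, 56 mm across, 150 mm tall; bystander, loose. Origin under its centre
- wrench: steel wrench 180 mm long lying flat; bystander, loose
- parallel: steel setting bar 150 x 12 x 30 mm standing on edge along its x axis; bystander, loose. Origin under its centre
- driver: screwdriver with a black handle, lying; bystander, loose
Things that resemble listed ones, but are neither listed nor needed, are in the scene too. Of the things that look like the part that bears stopper_grip, take the one that is farthest to the robot's right at the start.

How it is judged:
By the outcome, as a careful person would: the job done as asked, in the order asked, and still so for the second after the job is handed in, while the arm keeps its last pose, push and grip.
It also fails if it takes over 58 s, if anything falls off the work surface, if the arm or the gripper's body presses on something with over 40 N, if the wrist force passes 120 N, or if a joint passes its speed limit or range.

## Working session

There is one attempt and no reset: what is moved stays moved. The work goes in short steps, Python scripts to look and compute and a tool call to move; the robot and the scene stay as the last step left them, time stands still between calls to the robot, and variables do not carry over. Pictures are saved under pics/ and viewed, and the job is handed in when it is done.

Besides the shell and the picture viewer there is one more tool, called after "Call:" by a JSON object that holds its "op" and its "data", one argument or row to a line. step_arm: Moves the arm, as the interface text tells. Its arguments: {"type":"object","properties":{"rows":{"type":"array"}},"required":["rows"]}

```bash
ls; mkdir -p pics
python3 - <<'E'
from station import *
import cv2, numpy as np
print(get_obs()); print(grasp_offset)
for n in ("scene","top","wrist"):
    p=camera_params(n); print(n,np.round(p["intrinsics"],2).tolist(),np.round(p["pose"],4).tolist(), {k:v for k,v in p.items() if k not in("intrinsics","pose")})
    im,d=grab_frame(n); cv2.imwrite(f"pics/{n}0.png",im); np.save(f"pics/{n}0.npy",d)
E
```

```text
pics
{'time_s': 0.0, 'q': array([ 1.18999662,  0.39915348,  0.04501304,  1.53787771, -0.01870949,
        1.20687262, -0.05070214]), 'qvel': array([-1.47448243e-04,  1.13941122e-03, -3.80964527e-05,  6.09666333e-06,
        1.25266260e-03, -8.51115790e-04,  1.61807530e-04]), 'tau': array([-6.49277881e-04, -4.75119281e+01,  1.36449315e+00, -2.54216856e+01,
        1.16456006e-02,  9.53508541e-03,  4.78216634e-06]), 'tcp_pos': array([ 0.18072768, -0.62406043,  0.40368862]), 'eef_rot': array([ 9.90080750e-01,  1.40496320e-01, -1.88528266e-04, -9.25946376e-04]), 'contact_force': array([ 0.1184213 ,  0.26487839, -0.47964513]), 'moment': array([-0.03131314, -0.01090519, -0.0088277 ]), 'opening': 1.001162039280817}
0.1547
scene [[490.57, 0.0, 328.77], [0.0, 490.57, 239.79], [0.0, 0.0, 1.0]] [[0.6983, -0.4452, 0.5604, 1.378], [0.7157, 0.4452, -0.5381, -0.7939], [-0.01, 0.7769, 0.6296, 1.0669], [0.0, 0.0, 0.0, 1.0]] {}
top [[494.65, 0.0, 321.91], [0.0, 494.65, 247.78], [0.0, 0.0, 1.0]] [[0.0207, 0.9827, -0.1841, 0.3293], [-0.9997, 0.0226, 0.0082, 0.0534], [0.0122, 0.1839, 0.9829, 1.2787], [0.0, 0.0, 0.0, 1.0]] {}
wrist [[348.62, 0.0, 316.08], [0.0, 348.62, 238.47], [0.0, 0.0, 1.0]] [[0.2793, 0.921, 0.2716, 0.2498], [-0.9602, 0.2684, 0.0775, -0.604], [-0.0015, -0.2825, 0.9593, 0.3724], [0.0, 0.0, 0.0, 1.0]] {}
```

View pics/scene0.png

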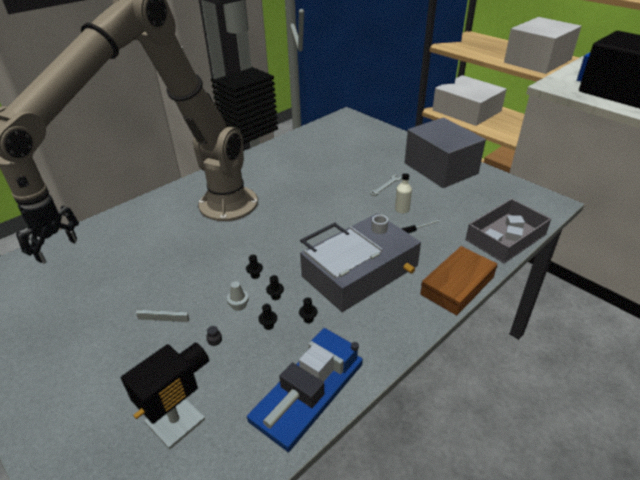

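View pics/top0.png

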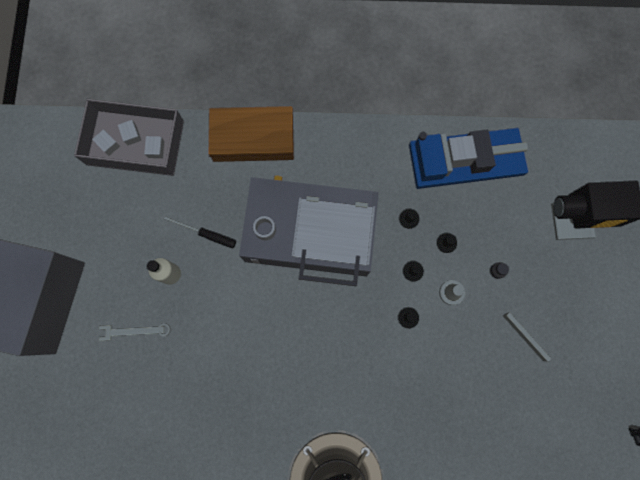

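View pics/wrist0.png

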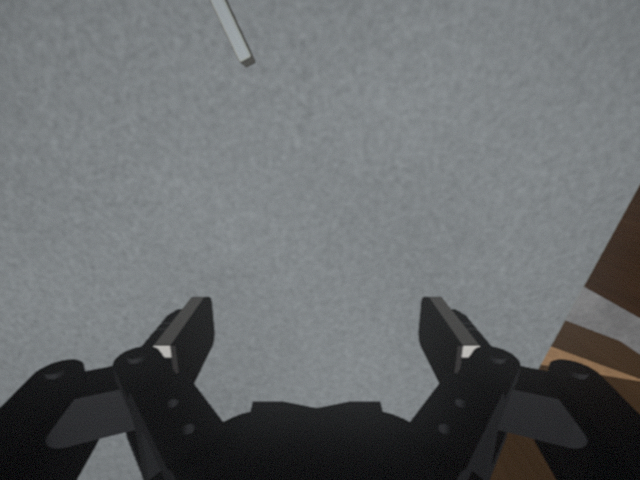

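Stopper candidates in top view: (409,217), (447,242), (413,270), (408,317), and the similar dark thing at (500,270), which is probably the nut. I'll crop in and measure each one.

```bash
cat > h.py <<'E'
import numpy as np, cv2
from station import *
def world(n,u,v,d,p=None):
    p=p or camera_params(n); K=p["intrinsics"]; T=p["pose"]
    c=np.array([(u-K[0,2])/K[0,0]*d,-(v-K[1,2])/K[1,1]*d,-d]); return T[:3,:3]@c+T[:3,3]
def cloud(n,d):
    p=camera_params(n);K=p["intrinsics"];T=p["pose"]
    v,u=np.mgrid[:480,:640]
    c=np.stack([(u-K[0,2])/K[0,0]*d,-(v-K[1,2])/K[1,1]*d,-d],-1)
    return c@T[:3,:3].T+T[:3,3]
def proj(n,P,p=None):
    p=p or camera_params(n);K=p["intrinsics"];T=p["pose"]
    c=T[:3,:3].T@(np.array(P)-T[:3,3]); return K[0,2]+K[0,0]*c[0]/-c[2],K[1,2]+K[1,1]*c[1]/c[2]
E
python3 - <<'E'
from h import *
a=cv2.imread("pics/top0.png"); b=cv2.imread("pics/scene0.png")
x=cv2.resize(a[190:340,380:530],(600,600),interpolation=cv2.INTER_CUBIC); 
cv2.imwrite("pics/c1.png",cv2.convertScaleAbs(x,alpha=2))
x=cv2.resize(b[240:350,195:335],(763,600),interpolation=cv2.INTER_CUBIC); 
cv2.imwrite("pics/c2.png",cv2.convertScaleAbs(x,alpha=2))
x=cv2.resize(a[170:295,230:390],(768,600),interpolation=cv2.INTER_CUBIC); 
cv2.imwrite("pics/c3.png",cv2.convertScaleAbs(x,alpha=2))
d=np.load("pics/top0.npy");C=cloud("top",d)
for u,v in [(409,217),(447,242),(413,270),(408,317),(500,270),(453,290)]:
    # height clusters
    W=C[v-14:v+15,u-14:u+15].reshape(-1,3); print((u,v),"max z",W[:,2].max().round(4),
      "ground",np.median(W[W[:,2]<.01][:,2]).round(4))
    t=W[(W[:,2]>W[:,2].max()-.008)]; print("   top",t.mean(0).round(4),len(t),np.ptp(t,axis=0).round(3))
    f=W[(W[:,2]>.02)&(W[:,2]<.045)]; print("   flange",((f.max(0)+f.min(0))/2).round(4),len(f),np.ptp(f,axis=0).round(3))
E
```

```text
(409, 217) max z 1.2787 ground 0.0011
   top [0.3293 0.0534 1.2787] 4 [0. 0. 0.]
   flange [ 0.6459 -0.1792  0.0363] 215 [0.054 0.052 0.016]
(447, 242) max z 1.2787 ground 0.0011
   top [0.3293 0.0534 1.2787] 3 [0. 0. 0.]
   flange [ 0.5843 -0.2748  0.0366] 216 [0.053 0.052 0.015]
(413, 270) max z 0.0865 ground 0.0013
   top [ 0.508  -0.188   0.0817] 73 [0.024 0.025 0.008]
   flange [ 0.509  -0.1877  0.0357] 232 [0.053 0.054 0.016]
(408, 317) max z 1.2787 ground 0.0012
   top [0.3293 0.0534 1.2787] 3 [0. 0. 0.]
   flange [ 0.3902 -0.1741  0.0374] 254 [0.052 0.052 0.015]
(500, 270) max z 1.2787 ground 0.0014
   top [0.3293 0.0534 1.2787] 4 [0. 0. 0.]
   flange [ 0.518  -0.4117  0.0327] 137 [0.039 0.037 0.024]
(453, 290) max z 1.2787 ground 0.0013
   top [0.3293 0.0534 1.2787] 2 [0. 0. 0.]
   flange [ 0.4564 -0.2873  0.034 ] 280 [0.061 0.062 0.022]
```

View pics/c1.png

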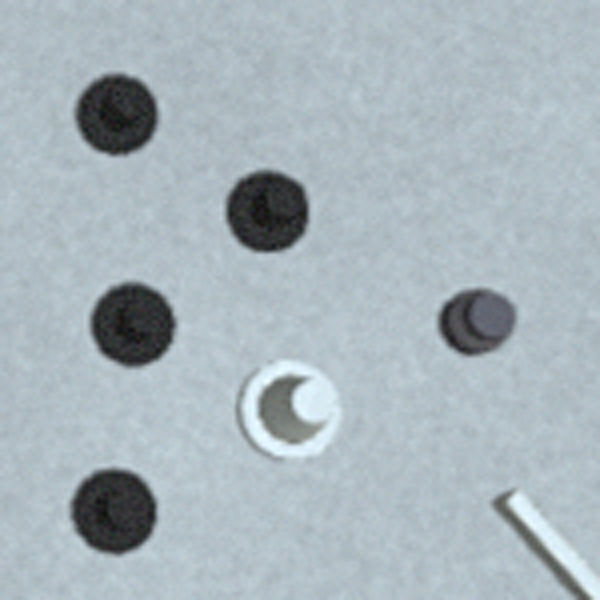

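View pics/c2.png

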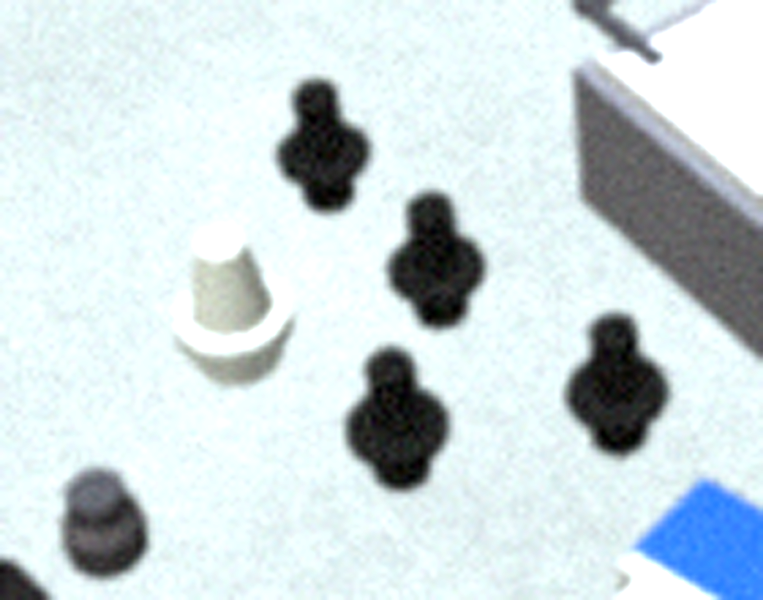

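View pics/c3.png

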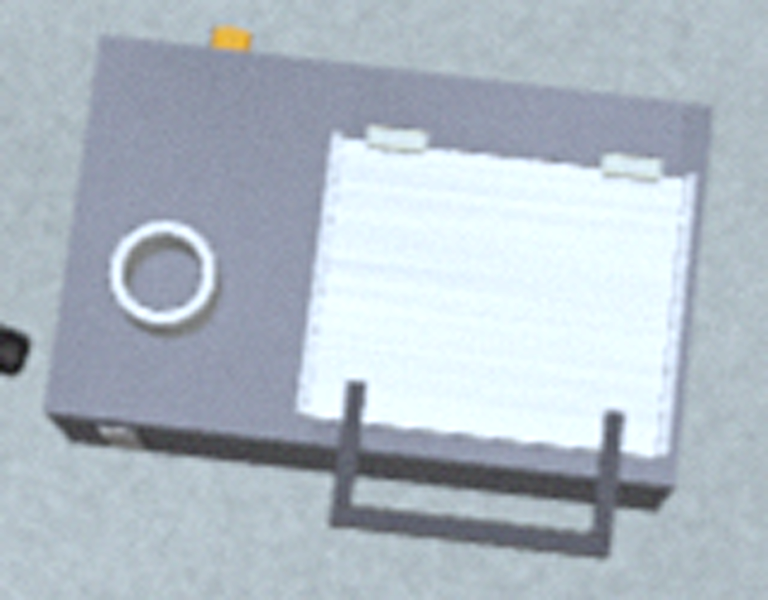

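The four stoppers look identical: black, with tapered foot, flange and post. The object at (500,270) is the grey steel nut with no flange. The farthest to the robot's right is (447,242), at y≈-0.275. Next I'll fit the tank pose and refine the stopper.

Run:
```python
from h import *
d=np.load("pics/top0.npy");C=cloud("top",d)
im=cv2.imread("pics/top0.png")
# tank top
R=C[165:290,230:390]; z=R[...,2]
m=(z>.09)&(z<.125); P=R[m]
n,lab,st,_=cv2.connectedComponentsWithStats(((z>.09)&(z<.145)).astype(np.uint8)); print(st.tolist())
# tank rect from top plane excluding bar: use points z in .094-.104
P=R[(z>.092)&(z<.106)]; 
print("z hist",np.histogram(R[z>.05][:,2],bins=np.arange(.05,.16,.005)))
r=cv2.minAreaRect(P[:,:2].astype(np.float32)); print("rect",r)
N=R[(z>.128)&(z<.15)]; print("neck",N.mean(0),np.ptp(N,axis=0),((N.max(0)+N.min(0))/2),len(N),
  cv2.fitEllipse(N[:,:2].astype(np.float32)))
W=C[225:260,430:465].reshape(-1,3);W=W[(W[:,2]<.2)]
t=W[W[:,2]>.06];print("post",t.mean(0),((t.max(0)+t.min(0))/2),np.ptp(t,axis=0),len(t))
f=W[(W[:,2]>.015)&(W[:,2]<.045)];print("flange",cv2.minEnclosingCircle(f[:,:2].astype(np.float32)))
# from scene cam
d2=np.load("pics/scene0.npy");C2=cloud("scene",d2)
for nm,c,lo,hi,rad in (("post",(.584,-.275),.055,.1,.03),("neck",N.mean(0)[:2],.13,.15,.04)):
    m=(np.hypot(C2[...,0]-c[0],C2[...,1]-c[1])<rad)&(C2[...,2]>lo)&(C2[...,2]<hi)
    Q=C2[m];print("scene",nm,Q.mean(0),(Q.max(0)+Q.min(0))/2,np.ptp(Q,axis=0),len(Q))
# pixel-based: hand-picked points of top crop c3 (scale 4.8, origin 230,170)
def at(u,v,z):
    p=camera_params("top"); o=p["pose"][:3,3]; w=world("top",u,v,1.0,p)-o; return o+w*(z-o[2])/w[2]
f=lambda x,y:(230+x/4.8-.4,170+y/4.8-.4)
for k,(x,y),z in (("BL",(100,37),.1),("BR",(712,106),.1),("FR",(672,487),.1),("FL",(47,412),.1),("neckc",(164,273),.14),("barL",(340,518),.107),("barR",(600,546),.107),("hingeL",(397,139),.106),("hingeR",(632,167),.106)):
    print(k,at(*f(x,y),z).round(4))
```

```text
[[0, 0, 160, 125, 9125], [9, 12, 139, 109, 10875]]
z hist (array([  36,   33,   38,   33,   39,   38,   42,   37,   64, 1993, 4322,
       3316,  822,  141,   18,   16,   21,   82,   80,    2,    0]), array([0.05 , 0.055, 0.06 , 0.065, 0.07 , 0.075, 0.08 , 0.085, 0.09 ,
       0.095, 0.1  , 0.105, 0.11 , 0.115, 0.12 , 0.125, 0.13 , 0.135,
       0.14 , 0.145, 0.15 , 0.155]))
rect ((0.5920255780220032, 0.07855038344860077), (0.32089871168136597, 0.24198251962661743), 84.33177185058594)
neck [0.59067629 0.1830389  0.13913471] [0.05088489 0.05039573 0.0178992 ] [0.59075754 0.18293546 0.13700522] 188 ((0.5904746055603027, 0.1831359565258026), (0.046146735548973083, 0.04650218412280083), 80.29393005371094)
post [ 0.58251636 -0.27339234  0.07827101] [ 0.58406703 -0.27478746  0.07372504] [0.02581545 0.02456418 0.02686213] 107
flange ((0.5836724638938904, -0.2746118903160095), 0.02713935263454914)
scene post [ 0.58916011 -0.2778775   0.07375733] [ 0.58653513 -0.27535589  0.07095158] [0.02745864 0.02472043 0.03184697] 106
scene neck [0.59430476 0.18187902 0.13800607] [0.59298275 0.18369578 0.13858398] [0.05180013 0.05518315 0.01713136] 124
BL [0.7242 0.225  0.1   ]
BR [ 0.6948 -0.0924  0.1   ]
FR [ 0.4957 -0.0723  0.1   ]
FL [0.5267 0.2423 0.1   ]
neckc [0.5905 0.1821 0.14  ]
barL [0.4755 0.0933 0.107 ]
barR [ 0.4644 -0.0359  0.107 ]
hingeL [0.6714 0.0698 0.106 ]
hingeR [ 0.6595 -0.0507  0.106 ]
```

Candidate choice: the stopper at top pixel (447,242), world (0.585, -0.275). The tank fit is self-consistent: yaw ≈ -5.5°, centre ≈ (0.610, 0.076), neck ≈ (0.591, 0.183), bar ≈ (0.470, 0.029). All of these agree with the given dimensions to about 1 mm.

```bash
cat >> h.py <<'E'
from scipy.spatial.transform import Rotation as R
import json,sys
def plan(target,yaw_y=None,n=8,claw=85,tilt=None,go=0.0):
    """print ideal rows; yaw_y = wanted world angle (deg) of tool y (tool down)"""
    o=get_obs(); p=np.array(o["tcp_pos"]); q=R.from_quat(o["eef_rot"])
    if yaw_y is None: qt=q
    else:
        a=np.radians(yaw_y); y=np.array([np.cos(a),np.sin(a),0]); z=np.array([0,0,-1.]); x=np.cross(y,z)
        qt=R.from_matrix(np.stack([x,y,z],1))
    rv=(q.inv()*qt).as_rotvec(); t=np.array(target)
    rows=[]
    for i in range(n):
        qi=q*R.from_rotvec(rv*i/n)
        rows.append((qi.inv().apply((t-p)/n).round(1 if 0 else 4)*1000).round(1).tolist())
    print("pos",p.round(4),"yaw_y",np.degrees(np.arctan2(*q.as_matrix()[[1,0],1])).round(2),"tilt",np.degrees(np.arccos(-q.as_matrix()[2,2])).round(2),"t",o["time_s"],"F",np.round(o["contact_force"],1),"open",round(o["opening"],3))
    print("tot mm",((t-p)*1000).round(1),"rot/row",np.degrees(rv/n).round(2)); print(rows)
E
python3 - <<'E'
from h import *
plan([.585,-.275,.36],-5.5,16)
E
```

```text
pos [ 0.1807 -0.6241  0.4039] yaw_y -73.85 tilt 0.09 t 0.15 F [1.6 1.2 0.5] open 1.003
tot mm [404.3 349.1 -43.9] rot/row [-0.01 -0.   -4.27]
[[30.3, -13.9, 2.8], [31.3, -11.6, 2.8], [32.1, -9.3, 2.8], [32.7, -6.9, 2.8], [33.1, -4.4, 2.7], [33.3, -1.9, 2.7], [33.4, 0.6, 2.7], [33.2, 3.1, 2.7], [32.9, 5.5, 2.7], [32.4, 8.0, 2.7], [31.7, 10.3, 2.7], [30.9, 12.7, 2.7], [29.9, 14.9, 2.7], [28.7, 17.1, 2.7], [27.3, 19.2, 2.7], [25.8, 21.2, 2.7]]
```

Call:
{"op": "step_arm", "data": {
  "rows": [
    {"claw":85,"travel":[30,-14,3],"delta_rot":[0,0,-4.3]},
    {"claw":85,"travel":[31,-12,3],"delta_rot":[0,0,-4.3]},
    {"claw":85,"travel":[32,-9,3],"delta_rot":[0,0,-4.3]},
    {"claw":85,"travel":[33,-7,3],"delta_rot":[0,0,-4.3]},
    {"claw":85,"travel":[33,-4,3],"delta_rot":[0,0,-4.3]},
    {"claw":85,"travel":[33,-2,3],"delta_rot":[0,0,-4.3]},
    {"claw":85,"travel":[33,1,3],"delta_rot":[0,0,-4.3]},
    {"claw":85,"travel":[33,3,3],"delta_rot":[0,0,-4.3]}
  ]
}}

```text
time_s: 0.82
tcp_pos: [0.3779, -0.4489, 0.3751]
eef_rot: [0.903, 0.43, -0.005, -0.001]
contact_force: [1.2, -0.7, 0.3]
opening: 0.999
```

Run:
```python
from h import *
plan([.585,-.275,.36],-5.5,8)
```

```text
pos [ 0.3779 -0.4489  0.3751] yaw_y -39.08 tilt 0.55 t 0.8167 F [ 1.2 -0.7  0.3] open 0.999
tot mm [207.1 173.9 -15.1] rot/row [-0.06  0.04 -4.2 ]
[[33.2, 6.4, 1.6], [32.6, 8.8, 1.6], [31.9, 11.2, 1.7], [31.0, 13.5, 1.7], [29.9, 15.7, 1.7], [28.7, 17.9, 1.8], [27.3, 19.9, 1.8], [25.8, 21.9, 1.8]]
```

Call:
{"op": "step_arm", "data": {
  "rows": [
    {"claw":85,"travel":[33,6,2],"delta_rot":[0,0,-4.2]},
    {"claw":85,"travel":[33,9,2],"delta_rot":[0,0,-4.2]},
    {"claw":85,"travel":[32,11,2],"delta_rot":[0,0,-4.2]},
    {"claw":85,"travel":[31,14,2],"delta_rot":[0,0,-4.2]},
    {"claw":85,"travel":[30,16,2],"delta_rot":[0,0,-4.2]},
    {"claw":85,"travel":[28,18,2],"delta_rot":[0,0,-4.2]},
    {"claw":85,"travel":[25,19,2],"delta_rot":[0,0,-4.2]},
    {"claw":85,"travel":[24,20,2],"delta_rot":[0,0,-4.2]}
  ]
}}

```text
time_s: 1.48
tcp_pos: [0.587, -0.2657, 0.3538]
eef_rot: [0.73, 0.683, -0.005, -0.004]
contact_force: [0.5, -1.2, -0.4]
opening: 0.997
```

Run:
```python
from h import *
plan([.585,-.275,.22],-5.5,8)
p=camera_params("wrist");im,d=grab_frame("wrist");cv2.imwrite("pics/w1.png",im);np.save("pics/w1.npy",d);np.save("pics/w1p.npy",p["pose"])
C=cloud("wrist",d);m=(np.hypot(C[...,0]-.585,C[...,1]+.275)<.04)&(C[...,2]>.02)&(C[...,2]<.09)&(d>0)
Q=C[m];print((Q.max(0)+Q.min(0))/2,np.ptp(Q,axis=0)); T=Q[Q[:,2]>.07];print(T.mean(0),(T.max(0)+T.min(0))/2,np.ptp(T,axis=0),len(T))
F=Q[(Q[:,2]<.045)&(Q[:,2]>.025)];print("flange",cv2.minEnclosingCircle(F[:,:2].astype(np.float32)))
```

```text
pos [ 0.587  -0.2657  0.3538] yaw_y -3.77 tilt 0.74 t 1.4833 F [ 0.5 -1.2 -0.4] open 0.997
tot mm [  -2.    -9.3 -133.8] rot/row [-0.09  0.01  0.22]
[[-1.2, 0.0, 16.7], [-1.2, 0.0, 16.7], [-1.2, -0.0, 16.7], [-1.2, -0.0, 16.7], [-1.2, -0.0, 16.7], [-1.2, -0.1, 16.7], [-1.2, -0.1, 16.7], [-1.2, -0.1, 16.7]]
[ 0.59241346 -0.26348522  0.05498232] [0.05336255 0.0502097  0.05158729]
[ 0.59239752 -0.26395652  0.07834671] [ 0.5924393  -0.26485097  0.07540549] [0.02550179 0.02496808 0.01074094] 964
flange ((0.592562735080719, -0.265036940574646), 0.026930974796414375)
```

View pics/w1.png

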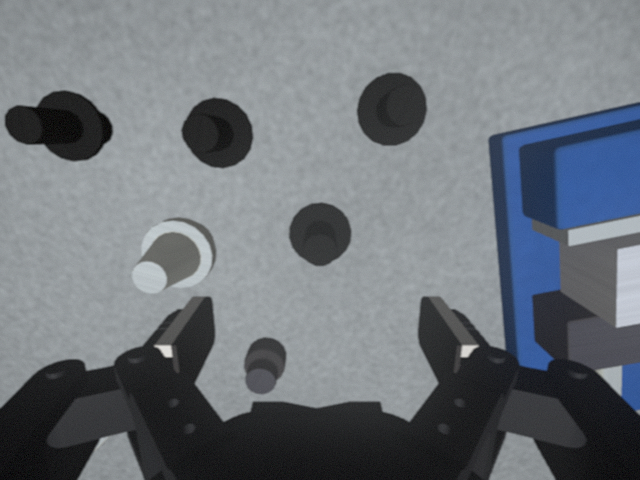

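The arm was still settling during that frame, so I'll retake it at rest.

```bash
cat >> h.py <<'E'
def wcloud(name=None):
    grab_frame("wrist")  # settle
    p=camera_params("wrist"); im,d=grab_frame("wrist"); p2=camera_params("wrist")
    print("cam shift mm",((p2["pose"]-p["pose"])[:3,3]*1000).round(2))
    if name: cv2.imwrite(f"pics/{name}.png",im)
    K=p["intrinsics"];T=p["pose"];v,u=np.mgrid[:480,:640]
    c=np.stack([(u-K[0,2])/K[0,0]*d,-(v-K[1,2])/K[1,1]*d,-d],-1)@T[:3,:3].T+T[:3,3]
    c[d<=0]=9; return im,c
E
python3 - <<'E'
from h import *
im,C=wcloud("w2")
m=(np.hypot(C[...,0]-.585,C[...,1]+.275)<.045)&(C[...,2]>.02)&(C[...,2]<.09)
Q=C[m]; T=Q[Q[:,2]>.07];print(T.mean(0),(T.max(0)+T.min(0))/2,np.ptp(T,axis=0),len(T))
F=Q[(Q[:,2]<.045)&(Q[:,2]>.025)];print("flange",cv2.minEnclosingCircle(F[:,:2].astype(np.float32)))
plan([.585,-.275,.22],-5.5,8)
E
```

```text
cam shift mm [-1.69 -3.25 -0.21]
[ 0.5861253  -0.27313824  0.07879263] [ 0.58605969 -0.27448335  0.07566341] [0.02510066 0.0255215  0.01130657] 967
flange ((0.5858404636383057, -0.27445998787879944), 0.027067743241786957)
pos [ 0.588  -0.2631  0.3535] yaw_y -3.63 tilt 0.72 t 1.6333 F [-0.3 -0.2 -0.5] open 0.994
tot mm [  -3.   -11.9 -133.5] rot/row [-0.09 -0.01  0.23]
[[-1.5, -0.1, 16.7], [-1.5, -0.1, 16.7], [-1.5, -0.1, 16.7], [-1.5, -0.1, 16.7], [-1.5, -0.1, 16.7], [-1.5, -0.2, 16.7], [-1.5, -0.2, 16.7], [-1.5, -0.2, 16.7]]
```

Call:
{"op": "step_arm", "data": {
  "rows": [
    {"claw":70,"travel":[-6,0,15],"delta_rot":[-0.4,0,1]},
    {"claw":70,"travel":[-5,0,20],"delta_rot":[-0.3,0,0.9]},
    {"claw":70,"travel":[0,0,20],"delta_rot":[0,0,0]},
    {"claw":70,"travel":[0,0,20],"delta_rot":[0,0,0]},
    {"claw":70,"travel":[0,0,20],"delta_rot":[0,0,0]},
    {"claw":70,"travel":[0,0,0],"delta_rot":[0,0,0]},
    {"claw":70,"travel":[0,0,0],"delta_rot":[0,0,0]}
  ]
}}

```text
time_s: 2.22
tcp_pos: [0.5824, -0.2822, 0.2554]
eef_rot: [0.745, 0.667, -0.003, 0.001]
contact_force: [-1.1, 0.1, 1.3]
opening: 0.821
```

Run:
```python
from h import *
plan([.585,-.2745,.217],-5.5,4)
im,C=wcloud("w3")
plan([.585,-.2745,.217],-5.5,4)
m=(np.hypot(C[...,0]-.585,C[...,1]+.275)<.045)&(C[...,2]>.02)&(C[...,2]<.09)
Q=C[m]; T=Q[Q[:,2]>.07];print(T.mean(0),(T.max(0)+T.min(0))/2,np.ptp(T,axis=0),len(T))
```

```text
pos [ 0.5824 -0.2822  0.2554] yaw_y -6.34 tilt 0.34 t 2.2167 F [-1.1  0.1  1.3] open 0.821
tot mm [  2.6   7.7 -38.4] rot/row [-0.03  0.08 -0.21]
[[2.1, 0.5, 9.6], [2.0, 0.5, 9.6], [2.0, 0.5, 9.6], [2.0, 0.5, 9.6]]
cam shift mm [0.59 0.24 0.83]
pos [ 0.5826 -0.2821  0.2561] yaw_y -6.33 tilt 0.34 t 2.3167 F [0.2 0.  0.5] open 0.816
tot mm [  2.4   7.6 -39.1] rot/row [-0.02  0.08 -0.21]
[[2.0, 0.4, 9.8], [2.0, 0.4, 9.8], [2.0, 0.4, 9.8], [2.0, 0.4, 9.8]]
[ 0.58596075 -0.27291929  0.07884191] [ 0.58210975 -0.27700433  0.07999823] [0.07109681 0.03079061 0.01996504] 2599
```

View pics/w3.png

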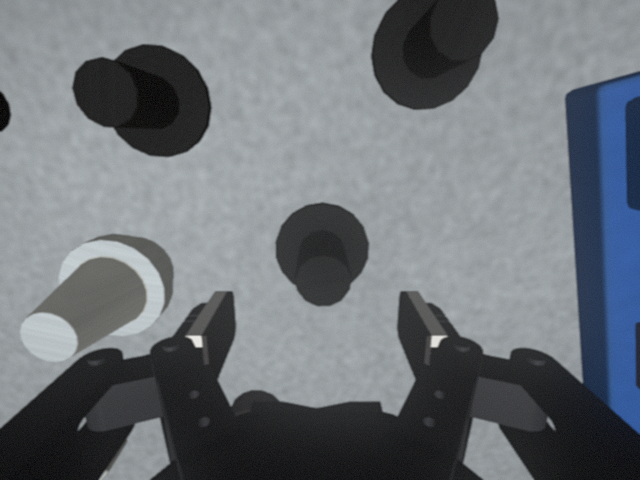

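Call:
{"op": "step_arm", "data": {
  "rows": [
    {"claw":70,"travel":[6,1,0],"delta_rot":[0,0.3,-0.4]},
    {"claw":70,"travel":[2,1,14],"delta_rot":[0,0,-0.4]},
    {"claw":70,"travel":[0,0,13],"delta_rot":[0,0,0]},
    {"claw":70,"travel":[0,0,10],"delta_rot":[0,0,0]},
    {"claw":70,"travel":[0,0,0],"delta_rot":[0,0,0]},
    {"claw":70,"travel":[0,0,0],"delta_rot":[0,0,0]}
  ]
}}

```text
time_s: 2.82
tcp_pos: [0.5876, -0.2739, 0.2202]
eef_rot: [0.74, 0.673, 0.001, 0.003]
contact_force: [0.5, -0.2, 0.5]
opening: 0.818
```

Run:
```python
from h import *
plan([.585,-.2745,.217],-5.5,4)
```

```text
pos [ 0.5876 -0.2739  0.2202] yaw_y -5.44 tilt 0.4 t 2.8167 F [ 0.5 -0.2  0.5] open 0.818
tot mm [-2.6 -0.6 -3.2] rot/row [0.1  0.03 0.01]
[[-0.2, -0.6, 0.8], [-0.2, -0.6, 0.8], [-0.2, -0.6, 0.8], [-0.2, -0.6, 0.8]]
```

Call:
{"op": "step_arm", "data": {
  "rows": [
    {"claw":50,"travel":[-1,-2,2.5],"delta_rot":[0.4,0,0]},
    {"claw":35,"travel":[0,0,0],"delta_rot":[0,0,0]},
    {"claw":15,"travel":[0,0,0],"delta_rot":[0,0,0]},
    {"claw":15,"travel":[0,0,0],"delta_rot":[0,0,0]},
    {"claw":15,"travel":[0,0,0],"delta_rot":[0,0,0]},
    {"claw":15,"travel":[0,0,0],"delta_rot":[0,0,0]},
    {"claw":15,"travel":[0,0,0],"delta_rot":[0,0,0]},
    {"claw":15,"travel":[0,0,0],"delta_rot":[0,0,0]}
  ]
}}

```text
time_s: 3.48
tcp_pos: [0.5853, -0.2751, 0.2177]
eef_rot: [0.74, 0.673, -0.001, 0.001]
contact_force: [-0.7, -0.3, -0.7]
opening: 0.29
```

Run:
```python
from h import *
plan([.585,-.2745,.217],-5.5,4)
im,C=wcloud("w4")
```

```text
pos [ 0.5853 -0.2751  0.2177] yaw_y -5.47 tilt 0.17 t 3.4833 F [-0.7 -0.3 -0.7] open 0.29
tot mm [-0.3  0.6 -0.7] rot/row [-0.01  0.04  0.01]
[[0.2, -0.1, 0.2], [0.2, -0.1, 0.2], [0.2, -0.1, 0.2], [0.2, -0.1, 0.2]]
cam shift mm [-0.    0.02 -0.02]
```

View pics/w4.png

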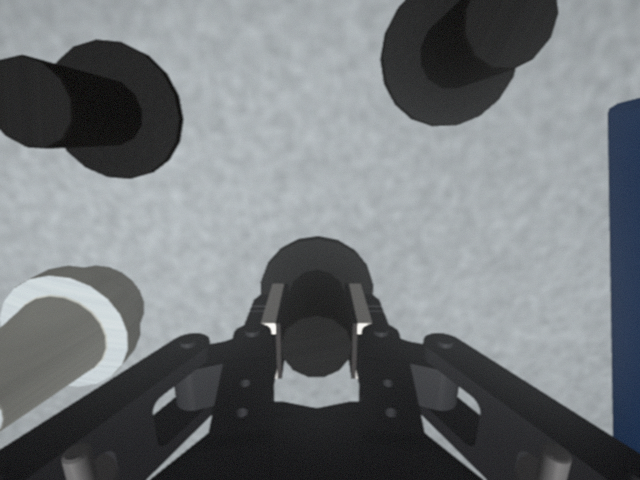

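Call:
{"op": "step_arm", "data": {
  "rows": [
    {"claw":15,"travel":[0,0,-20],"delta_rot":[0,0,0]},
    {"claw":15,"travel":[0,0,-35],"delta_rot":[0,0,0]},
    {"claw":15,"travel":[0,0,-35],"delta_rot":[0,0,0]},
    {"claw":15,"travel":[0,0,-35],"delta_rot":[0,0,0]},
    {"claw":15,"travel":[0,0,-35],"delta_rot":[0,0,0]},
    {"claw":15,"travel":[0,0,-35],"delta_rot":[0,0,0]},
    {"claw":15,"travel":[0,0,0],"delta_rot":[0,0,0]},
    {"claw":15,"travel":[0,0,0],"delta_rot":[0,0,0]}
  ]
}}

```text
time_s: 4.25
tcp_pos: [0.5848, -0.2742, 0.4186]
eef_rot: [0.74, 0.673, -0.003, -0.003]
contact_force: [-0.6, 0.5, -1.9]
opening: 0.29
```

Run:
```python
from h import *
im,C=wcloud("w5")
plan([.591,.183,.41],-5.5,16,15)
```

```text
cam shift mm [-0.36  0.11 -1.42]
pos [ 0.5849 -0.2741  0.4178] yaw_y -5.4 tilt 0.49 t 4.35 F [ 0.1  0.6 -1.3] open 0.289
tot mm [  6.1 457.1  -7.8] rot/row [-0.03 -0.    0.01]
[[28.5, -2.3, 0.5], [28.5, -2.3, 0.5], [28.5, -2.3, 0.5], [28.5, -2.3, 0.5], [28.5, -2.3, 0.5], [28.5, -2.3, 0.5], [28.5, -2.3, 0.5], [28.5, -2.3, 0.5], [28.5, -2.3, 0.5], [28.5, -2.3, 0.5], [28.5, -2.3, 0.5], [28.5, -2.3, 0.5], [28.5, -2.3, 0.5], [28.5, -2.3, 0.5], [28.5, -2.4, 0.5], [28.5, -2.4, 0.5]]
```

View pics/w5.png

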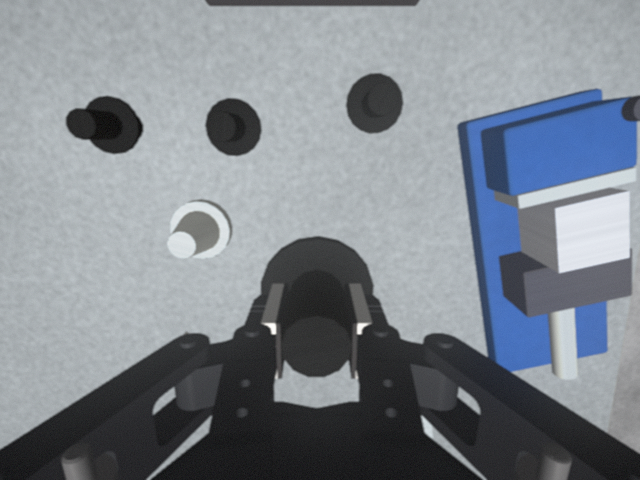

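Call:
{"op": "step_arm", "data": {
  "rows": [
    {"claw":15,"travel":[20,-2,0],"delta_rot":[0,0,0]},
    {"claw":15,"travel":[30,-2,0],"delta_rot":[0,0,0]},
    {"claw":15,"travel":[36,-3,0],"delta_rot":[0,0,0]},
    {"claw":15,"travel":[38,-3,0],"delta_rot":[0,0,0]},
    {"claw":15,"travel":[38,-3,0],"delta_rot":[0,0,0]},
    {"claw":15,"travel":[38,-3,0],"delta_rot":[0,0,0]},
    {"claw":15,"travel":[36,-3,0],"delta_rot":[0,0,0]},
    {"claw":15,"travel":[34,-3,0],"delta_rot":[0,0,0]}
  ]
}}

```text
time_s: 5.02
tcp_pos: [0.5857, -0.007, 0.4007]
eef_rot: [0.747, 0.664, -0.013, -0.011]
contact_force: [0.5, -0.1, -0.5]
opening: 0.29
```

Call:
{"op": "step_arm", "data": {
  "rows": [
    {"claw":15,"travel":[30,-2,0],"delta_rot":[0,0,0]},
    {"claw":15,"travel":[25,-2,0],"delta_rot":[0,0,0]},
    {"claw":15,"travel":[15,-2,0],"delta_rot":[0,0,0]},
    {"claw":15,"travel":[5,0,0],"delta_rot":[0,0,0]},
    {"claw":15,"travel":[0,0,0],"delta_rot":[0,0,0]},
    {"claw":15,"travel":[0,0,0],"delta_rot":[0,0,0]}
  ]
}}

```text
time_s: 5.52
tcp_pos: [0.5836, 0.0824, 0.3901]
eef_rot: [0.741, 0.671, -0.019, -0.019]
contact_force: [0.2, 0.6, -1.6]
opening: 0.29
```

Run:
```python
from h import *
im,C=wcloud("w6")
plan([.591,.183,.41],-5.5,6,15)
m=(np.hypot(C[...,0]-.591,C[...,1]-.183)<.045)&(C[...,2]>.125)&(C[...,2]<.155)
Q=C[m];v,u=np.nonzero(m);print(u.min(),u.max(),v.min(),v.max(),(Q.max(0)+Q.min(0))/2,np.ptp(Q,axis=0)); T=Q[Q[:,2]>.136];print("rim",T.mean(0),cv2.minEnclosingCircle(T[:,:2].astype(np.float32)))
```

```text
cam shift mm [ 0.33 -0.63  0.37]
pos [0.5839 0.0813 0.3903] yaw_y -5.82 tilt 3.02 t 5.6167 F [ 0.1 -0.3 -1.8] open 0.288
tot mm [  7.1 101.7  19.7] rot/row [-0.5   0.03 -0.05]
[[17.0, -0.7, -3.3], [17.0, -0.7, -3.3], [17.0, -0.6, -3.3], [17.0, -0.6, -3.3], [17.0, -0.5, -3.3], [17.0, -0.5, -3.3]]
293 381 28 124 [0.59271836 0.18497354 0.13341809] [0.05128758 0.05177377 0.01679422]
rim [0.59310985 0.18610505 0.13901633] ((0.5927212834358215, 0.18504425883293152), 0.026011044159531593)
```

View pics/w6.png

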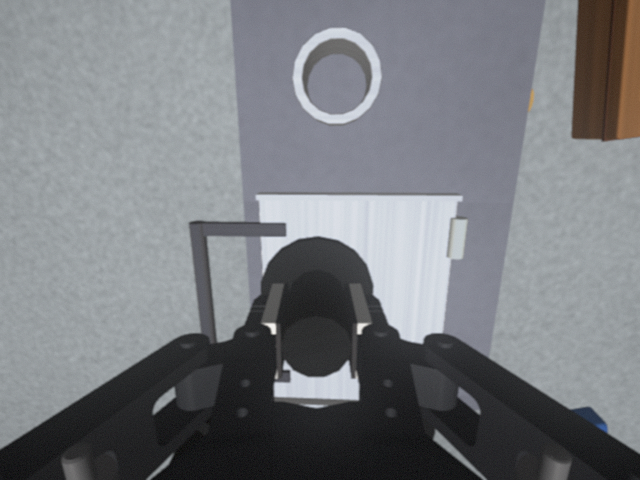

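Call:
{"op": "step_arm", "data": {
  "rows": [
    {"claw":15,"travel":[12,0,-4],"delta_rot":[-0.5,0,0]},
    {"claw":15,"travel":[20,0,-4],"delta_rot":[-0.6,0,0]},
    {"claw":15,"travel":[24,-1,-4],"delta_rot":[-0.6,0,0]},
    {"claw":15,"travel":[22,-1,-4],"delta_rot":[-0.6,0,0]},
    {"claw":15,"travel":[16,0,-2],"delta_rot":[-0.6,0,0]},
    {"claw":15,"travel":[8,0,0],"delta_rot":[0,0,0]},
    {"claw":15,"travel":[0,0,0],"delta_rot":[0,0,0]},
    {"claw":15,"travel":[0,0,0],"delta_rot":[0,0,0]}
  ]
}}

```text
time_s: 6.28
tcp_pos: [0.5974, 0.1779, 0.4095]
eef_rot: [0.749, 0.662, -0.001, 0.004]
contact_force: [0.4, -1.4, -0.8]
opening: 0.286
```

Run:
```python
from h import *
plan([.592,.184,.39],-5.5,2,15)
```

```text
pos [0.5974 0.1779 0.4095] yaw_y -7.03 tilt 0.45 t 6.2833 F [ 0.4 -1.4 -0.8] open 0.286
tot mm [ -5.4   6.1 -19.5] rot/row [ 0.12  0.19 -0.76]
[[2.7, -3.1, 9.7], [2.8, -3.0, 9.7]]
```

Call:
{"op": "step_arm", "data": {
  "rows": [
    {"claw":15,"travel":[4,-4,10],"delta_rot":[0.2,0.4,-1]},
    {"claw":15,"travel":[2,-2,9],"delta_rot":[0,0,-0.5]},
    {"claw":15,"travel":[0,0,0],"delta_rot":[0,0,0]},
    {"claw":15,"travel":[0,0,0],"delta_rot":[0,0,0]}
  ]
}}

```text
time_s: 6.62
tcp_pos: [0.5922, 0.1804, 0.3875]
eef_rot: [0.742, 0.671, -0.001, 0.0]
contact_force: [0.1, 0.8, -1.1]
opening: 0.289
```

Run:
```python
from h import *
plan([.592,.184,.39],-5.5,2,15)
for n in("top","scene"):
    im,d=grab_frame(n);C=cloud(n,d)
    print(n,proj(n,[.592,.184,.14]))
    cv2.imwrite(f"pics/{n}1.png",im)
    u,v=map(int,proj(n,[.592,.184,.2]));x=im[v-70:v+70,u-90:u+90];cv2.imwrite(f"pics/{n}1c.png",cv2.convertScaleAbs(cv2.resize(x,None,fx=4,fy=4,interpolation=cv2.INTER_CUBIC),alpha=2))
plan([.592,.184,.39],-5.5,2,15)
```

```text
pos [0.5922 0.1804 0.3875] yaw_y -5.73 tilt 0.15 t 6.6167 F [ 0.1  0.8 -1.1] open 0.289
tot mm [-0.2  3.6  2.5] rot/row [-0.03  0.07 -0.12]
[[1.8, -0.3, -1.3], [1.8, -0.3, -1.3]]
top (np.float64(262.9792138041034), np.float64(225.84447820674671))
scene (np.float64(379.46321419686944), np.float64(219.14717314795803))
pos [0.5923 0.1804 0.3877] yaw_y -5.76 tilt 0.15 t 6.7167 F [-0.3  0.1 -1. ] open 0.289
tot mm [-0.3  3.6  2.3] rot/row [-0.03  0.07 -0.13]
[[1.8, -0.3, -1.2], [1.8, -0.3, -1.2]]
```

View pics/scene1c.png

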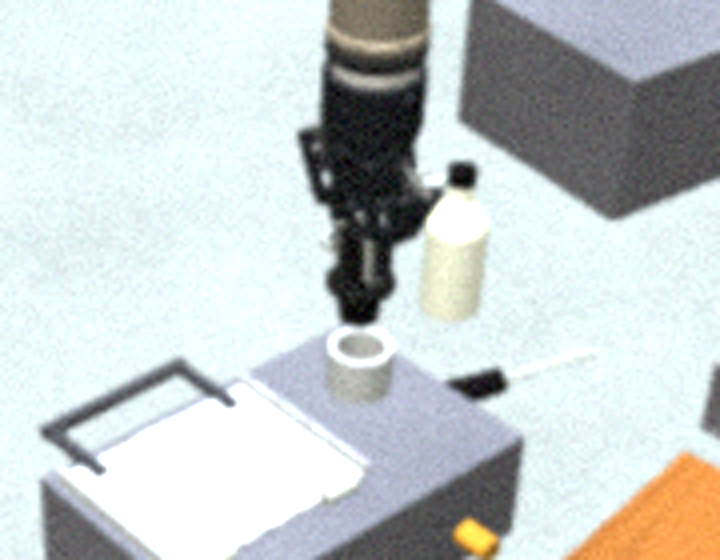

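View pics/top1c.png

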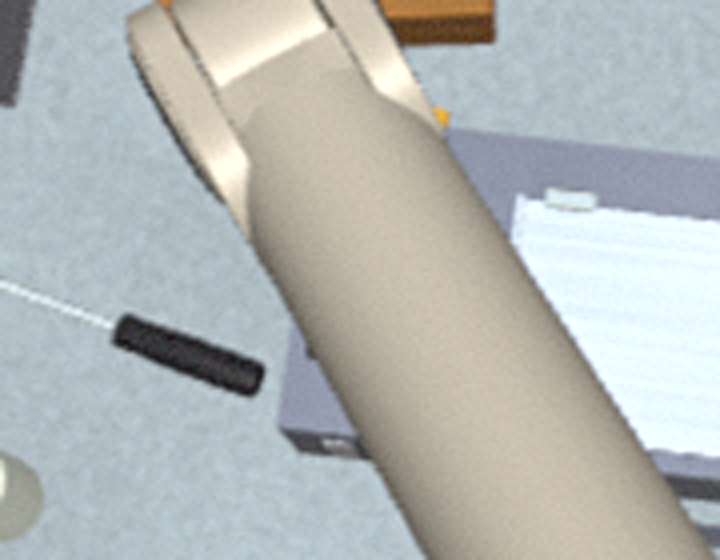

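The scene crop shows the plug foot at (358,315), directly above the neck mouth at (360,348). I'll shift 3 mm and descend.

Call:
{"op": "step_arm", "data": {
  "rows": [
    {"claw":15,"travel":[3,0,3],"delta_rot":[0,0,0]},
    {"claw":15,"travel":[1,0,6],"delta_rot":[0,0,0]},
    {"claw":15,"travel":[0,0,6],"delta_rot":[0,0,0]},
    {"claw":15,"travel":[0,0,6],"delta_rot":[0,0,0]},
    {"claw":15,"travel":[0,0,0],"delta_rot":[0,0,0]},
    {"claw":15,"travel":[0,0,0],"delta_rot":[0,0,0]}
  ]
}}

```text
time_s: 7.22
tcp_pos: [0.5932, 0.1841, 0.3647]
eef_rot: [0.742, 0.67, -0.001, 0.001]
contact_force: [-0.3, -0.2, -0.3]
opening: 0.288
```

Run:
```python
from h import *
plan([.592,.184,.327],-5.5,2,15)
```

```text
pos [0.5932 0.1841 0.3647] yaw_y -5.83 tilt 0.13 t 7.2167 F [-0.3 -0.2 -0.3] open 0.288
tot mm [ -1.2  -0.1 -37.7] rot/row [-0.    0.06 -0.17]
[[-0.0, -0.6, 18.9], [-0.1, -0.6, 18.9]]
```

Call:
{"op": "step_arm", "data": {
  "rows": [
    {"claw":15,"travel":[0,-1,5],"delta_rot":[0,0,0]},
    {"claw":15,"travel":[0,0,5],"delta_rot":[0,0,0]},
    {"claw":15,"travel":[0,0,4],"delta_rot":[0,0,0]},
    {"claw":15,"travel":[0,0,0],"delta_rot":[0,0,0]}
  ]
}}

```text
time_s: 7.55
tcp_pos: [0.5921, 0.1841, 0.3494]
eef_rot: [0.742, 0.67, -0.001, 0.001]
contact_force: [-0.6, -0.2, -0.5]
opening: 0.284
```

Run:
```python
from h import *
plan([.592,.184,.327],-5.5,2,15)
im,d=grab_frame("scene")
u,v=map(int,proj("scene",[.592,.184,.16]));x=im[v-50:v+50,u-60:u+60];cv2.imwrite("pics/s2c.png",cv2.convertScaleAbs(cv2.resize(x,None,fx=6,fy=6,interpolation=cv2.INTER_CUBIC),alpha=2))
```

```text
pos [0.5921 0.1841 0.3494] yaw_y -5.83 tilt 0.13 t 7.55 F [-0.6 -0.2 -0.5] open 0.284
tot mm [ -0.1  -0.1 -22.4] rot/row [ 0.    0.07 -0.17]
[[-0.0, -0.0, 11.2], [-0.1, -0.0, 11.2]]
```

View pics/s2c.png

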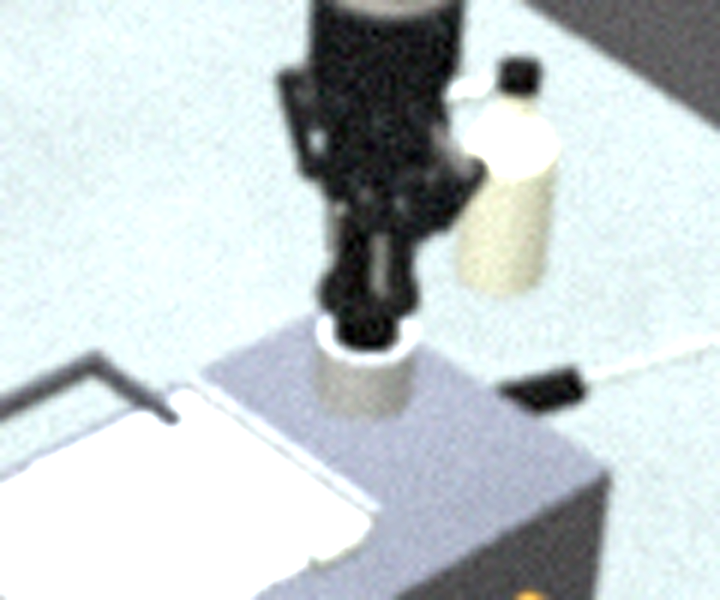

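The foot is about 8 mm into the mouth with no force. Continuing down.

Call:
{"op": "step_arm", "data": {
  "rows": [
    {"claw":15,"travel":[0,0,4],"delta_rot":[0,0,0]},
    {"claw":15,"travel":[0,0,4],"delta_rot":[0,0,0]},
    {"claw":15,"travel":[0,0,4],"delta_rot":[0,0,0]},
    {"claw":15,"travel":[0,0,4],"delta_rot":[0,0,0]},
    {"claw":15,"travel":[0,0,0],"delta_rot":[0,0,0]}
  ]
}}

```text
time_s: 8.02
tcp_pos: [0.5925, 0.1842, 0.3326]
eef_rot: [0.742, 0.67, -0.0, 0.001]
contact_force: [-0.3, 0.4, -1.1]
opening: 0.29
```

Call:
{"op": "step_arm", "data": {
  "rows": [
    {"claw":15,"travel":[0,0,2],"delta_rot":[0,0,0]},
    {"claw":15,"travel":[0,0,2],"delta_rot":[0,0,0]},
    {"claw":15,"travel":[0,0,2],"delta_rot":[0,0,0]},
    {"claw":15,"travel":[0,0,0],"delta_rot":[0,0,0]}
  ]
}}

```text
time_s: 8.35
tcp_pos: [0.5929, 0.1844, 0.3274]
eef_rot: [0.742, 0.67, 0.0, 0.001]
contact_force: [0.2, -0.4, -0.3]
opening: 0.289
```

Call:
{"op": "step_arm", "data": {
  "rows": [
    {"claw":15,"travel":[0,0,2],"delta_rot":[0,0,0]},
    {"claw":15,"travel":[0,0,2],"delta_rot":[0,0,0]},
    {"claw":15,"travel":[0,0,0],"delta_rot":[0,0,0]}
  ]
}}

```text
time_s: 8.6
tcp_pos: [0.5931, 0.1848, 0.3278]
eef_rot: [0.743, 0.67, 0.001, 0.002]
contact_force: [-0.1, -0.5, -1.6]
opening: 0.292
```

Run:
```python
from h import *
plan([.592,.184,.327],-5.5,2,15)
im,d=grab_frame("scene")
u,v=map(int,proj("scene",[.592,.184,.16]));x=im[v-50:v+50,u-60:u+60];cv2.imwrite("pics/s3c.png",cv2.convertScaleAbs(cv2.resize(x,None,fx=6,fy=6,interpolation=cv2.INTER_CUBIC),alpha=2.5))
```

```text
pos [0.5931 0.1848 0.3278] yaw_y -5.89 tilt 0.27 t 8.6 F [-0.1 -0.5 -1.6] open 0.292
tot mm [-1.1 -0.8 -0.8] rot/row [ 0.12  0.06 -0.2 ]
[[-0.5, -0.5, 0.4], [-0.5, -0.5, 0.4]]
```

View pics/s3c.png

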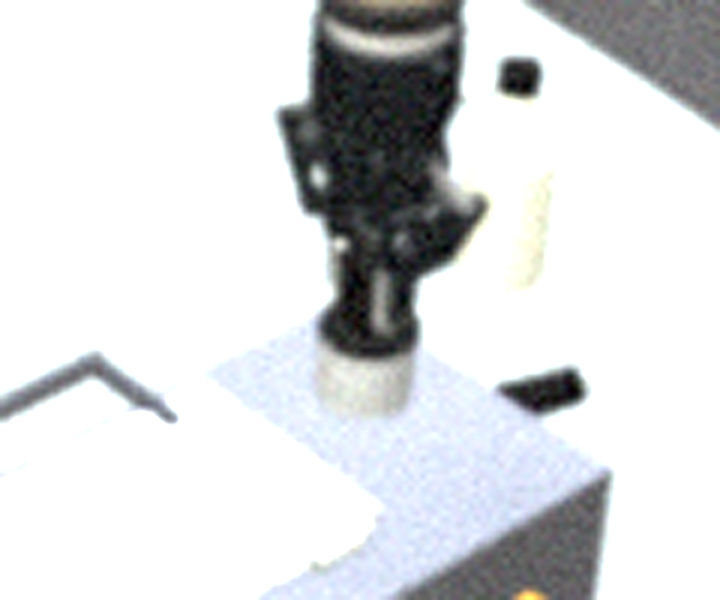

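Call:
{"op": "step_arm", "data": {
  "rows": [
    {"claw":15,"travel":[0,0,3],"delta_rot":[0,0,0]},
    {"claw":15,"travel":[0,0,5],"delta_rot":[0,0,0]}
  ]
}}

```text
time_s: 8.82
tcp_pos: [0.5933, 0.1854, 0.3268]
eef_rot: [0.743, 0.669, 0.001, 0.003]
contact_force: [-13.7, -6.7, 41.4]
opening: 0.29
```

Call:
{"op": "step_arm", "data": {
  "rows": [
    {"claw":15,"travel":[0,0,8],"delta_rot":[0,0,0]}
  ]
}}

```text
time_s: 8.9
tcp_pos: [0.5934, 0.1858, 0.3267]
eef_rot: [0.743, 0.669, -0.0, 0.004]
contact_force: [-18.8, -9.7, 58.5]
opening: 0.29
```

Call:
{"op": "step_arm", "data": {
  "rows": [
    {"claw":15,"travel":[0,0,0],"delta_rot":[0,0,0]},
    {"claw":15,"travel":[0,0,0],"delta_rot":[0,0,0]}
  ]
}}

```text
time_s: 9.07
tcp_pos: [0.5929, 0.1865, 0.3307]
eef_rot: [0.743, 0.669, 0.0, 0.005]
contact_force: [0.1, -0.2, -1.8]
opening: 0.286
```

Firm bottoming at 58 N. The arm rebounded about 4 mm on relaxing, so I'll push down again and release while pressed.

Call:
{"op": "step_arm", "data": {
  "rows": [
    {"claw":15,"travel":[-1,-1,4],"delta_rot":[0,0,0]},
    {"claw":15,"travel":[0,0,3],"delta_rot":[0,0,0]},
    {"claw":45,"travel":[0,0,1],"delta_rot":[0,0,0]},
    {"claw":55,"travel":[0,0,0],"delta_rot":[0,0,0]},
    {"claw":60,"travel":[0,0,0],"delta_rot":[0,0,0]},
    {"claw":60,"travel":[0,0,0],"delta_rot":[0,0,0]}
  ]
}}

```text
time_s: 9.57
tcp_pos: [0.5926, 0.1857, 0.3235]
eef_rot: [0.744, 0.669, 0.002, 0.006]
contact_force: [0.5, -0.1, -0.1]
opening: 0.706
```

Run:
```python
from h import *
plan([.592,.184,.43],-5.5,2,15)
```

```text
pos [0.5926 0.1857 0.3235] yaw_y -6.07 tilt 0.71 t 9.5667 F [ 0.5 -0.1 -0.1] open 0.706
tot mm [ -0.6  -1.7 106.5] rot/row [ 0.32  0.15 -0.28]
[[-1.1, 0.4, -53.2], [-1.0, 0.1, -53.3]]
```

Call:
{"op": "step_arm", "data": {
  "rows": [
    {"claw":60,"travel":[0,0,-15],"delta_rot":[0,0,0]},
    {"claw":60,"travel":[0,0,-20],"delta_rot":[0,0,0]},
    {"claw":60,"travel":[0,0,-25],"delta_rot":[0,0,0]},
    {"claw":60,"travel":[0,0,-25],"delta_rot":[0.6,0.3,-0.5]},
    {"claw":60,"travel":[-10,0,-10],"delta_rot":[0,0,0]},
    {"claw":60,"travel":[-25,-10,0],"delta_rot":[0,0,0]},
    {"claw":60,"travel":[-25,-15,0],"delta_rot":[0,0,0]},
    {"claw":60,"travel":[-20,-10,0],"delta_rot":[0,0,0]}
  ]
}}

```text
time_s: 10.23
tcp_pos: [0.549, 0.1094, 0.4128]
eef_rot: [0.738, 0.675, -0.003, -0.004]
contact_force: [-0.4, -0.5, 0.1]
opening: 0.703
```

Call:
{"op": "step_arm", "data": {
  "rows": [
    {"claw":60,"travel":[0,0,0],"delta_rot":[0,0,0]},
    {"claw":60,"travel":[0,0,0],"delta_rot":[0,0,0]}
  ]
}}

```text
time_s: 10.4
tcp_pos: [0.5472, 0.1025, 0.4107]
eef_rot: [0.741, 0.672, -0.006, -0.003]
contact_force: [-0.1, 0.4, 0.4]
opening: 0.702
```

Run:
```python
from h import *
im,C=wcloud("w7")
m=(np.hypot(C[...,0]-.592,C[...,1]-.184)<.05)&(C[...,2]>.12)&(C[...,2]<.25)
Q=C[m]; T=Q[Q[:,2]>.175];print("top",np.percentile(T[:,2],[10,50,90]),T[T[:,2]>.185].mean(0))
F=Q[(Q[:,2]>.136)&(Q[:,2]<.156)];print("flange z",np.percentile(F[:,2],[10,50,90]),cv2.minEnclosingCircle(F[:,:2].astype(np.float32)))
P=C[(C[...,1]<.0)&(C[...,1]>-.05)&(abs(C[...,0]-.55)<.05)];print("panel z",np.median(P[:,2]) if len(P) else 0)
plan([.4705,.029,.3],-5.5,8,60)
im,d=grab_frame("scene")
u,v=map(int,proj("scene",[.592,.184,.16]));x=im[v-50:v+50,u-60:u+60];cv2.imwrite("pics/s4c.png",cv2.convertScaleAbs(cv2.resize(x,None,fx=6,fy=6,interpolation=cv2.INTER_CUBIC),alpha=2))
```

```text
cam shift mm [0.22 1.09 0.26]
top [0.18790002 0.18922596 0.19017519] [0.5939359  0.18552024 0.18922837]
flange z [0.14432658 0.14535904 0.14634295] ((0.5942802429199219, 0.18521025776863098), 0.027414871379733086)
panel z 0.105077820833398
pos [0.5477 0.1032 0.4107] yaw_y -5.55 tilt 0.79 t 10.5 F [ 1.2  0.6 -0.4] open 0.706
tot mm [ -77.2  -74.2 -110.7] rot/row [-0.09  0.04 -0.01]
[[-10.1, -8.5, 14.0], [-10.1, -8.6, 14.0], [-10.1, -8.6, 14.0], [-10.1, -8.6, 13.9], [-10.1, -8.6, 13.9], [-10.1, -8.6, 13.9], [-10.1, -8.7, 13.9], [-10.1, -8.7, 13.9]]
```

View pics/w7.png

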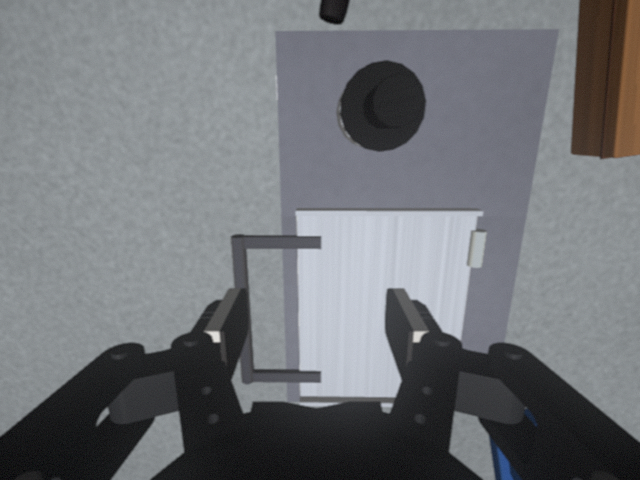

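View pics/s4c.png

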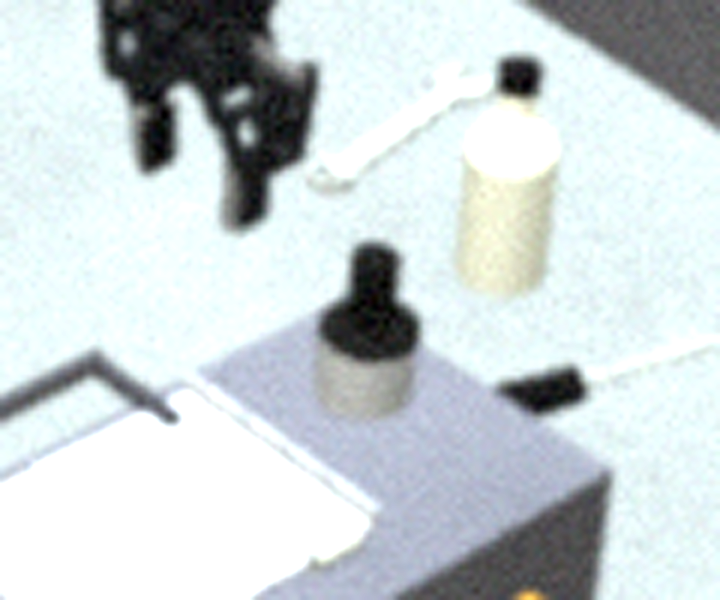

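Stopper is home and upright: post top 0.189 m (expected 0.190), flange top 0.145 m (expected 0.146). In the wrist view the bar runs from (240,240) to (248,380). Moving above it.

Call:
{"op": "step_arm", "data": {
  "rows": [
    {"claw":60,"travel":[-8,-7,6],"delta_rot":[0,0,0]},
    {"claw":60,"travel":[-12,-11,12],"delta_rot":[-0.3,0,0]},
    {"claw":60,"travel":[-14,-13,12],"delta_rot":[-0.3,0,0]},
    {"claw":60,"travel":[-14,-13,12],"delta_rot":[0,0,0]},
    {"claw":60,"travel":[-14,-13,12],"delta_rot":[0,0,0]},
    {"claw":60,"travel":[-10,-9,12],"delta_rot":[0,0,0]},
    {"claw":60,"travel":[-6,-4,10],"delta_rot":[0,0,0]},
    {"claw":60,"travel":[0,0,0],"delta_rot":[0,0,0]}
  ]
}}

```text
time_s: 11.22
tcp_pos: [0.4716, 0.0402, 0.3306]
eef_rot: [0.734, 0.679, 0.003, -0.002]
contact_force: [-0.7, -0.1, -0.4]
opening: 0.702
```

Run:
```python
from h import *
grab_frame("wrist")
im,C=wcloud("w8")
m=(abs(C[...,0]-.47)<.03)&(abs(C[...,1]-.03)<.09)&(C[...,2]>.08)&(C[...,2]<.13)
v,u=np.nonzero(m);print(u.min(),u.max(),v.min(),v.max()); Q=C[m]
for y in np.arange(-.03,.1,.02):
    s=Q[abs(Q[:,1]-y)<.006]
    if len(s)>10: print(y.round(2),"x",np.percentile(s[:,0],[2,50,98]).round(4),"z",s[:,2].max().round(4))
print("y",Q[:,1].min(),Q[:,1].max())
plan([.4705,.029,.27],-5.5,8,60)
```

```text
cam shift mm [0.53 0.26 0.66]
304 364 163 395
-0.03 x [0.4617 0.4784 0.499 ] z 0.1132
-0.01 x [0.463  0.4687 0.4746] z 0.1138
0.01 x [0.4647 0.4705 0.4766] z 0.113
0.03 x [0.4667 0.4724 0.4781] z 0.113
0.05 x [0.4687 0.4743 0.48  ] z 0.1134
0.07 x [0.4704 0.4762 0.482 ] z 0.1133
0.09 x [0.4728 0.4825 0.4994] z 0.1131
y -0.05913438265010035 0.10106825093277035
pos [0.4738 0.0419 0.3333] yaw_y -4.38 tilt 0.61 t 11.3667 F [ 0.4 -0.3  0.1] open 0.702
tot mm [ -3.3 -12.9 -63.3] rot/row [ 0.05 -0.06  0.14]
[[-1.7, -0.3, 7.9], [-1.7, -0.3, 7.9], [-1.7, -0.3, 7.9], [-1.7, -0.3, 7.9], [-1.7, -0.3, 7.9], [-1.7, -0.3, 7.9], [-1.7, -0.3, 7.9], [-1.7, -0.3, 7.9]]
```

View pics/w8.png

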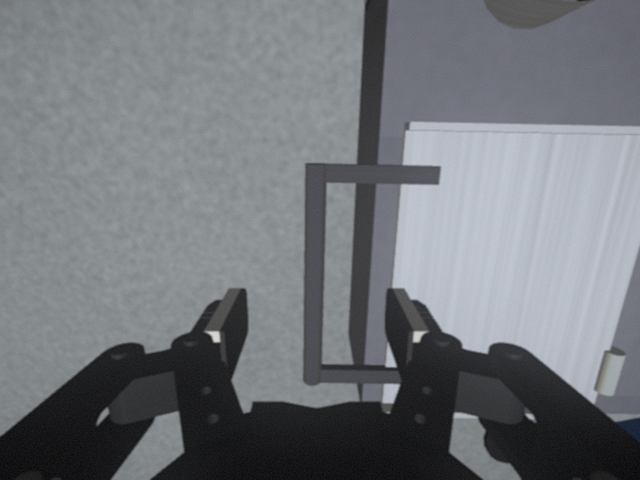

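Call:
{"op": "step_arm", "data": {
  "rows": [
    {"claw":24,"travel":[-7,-1,5],"delta_rot":[0.3,-0.3,0.6]},
    {"claw":24,"travel":[-6,0,8],"delta_rot":[0,-0.2,0.5]},
    {"claw":24,"travel":[0,0,0],"delta_rot":[0,0,0]},
    {"claw":24,"travel":[0,0,0],"delta_rot":[0,0,0]},
    {"claw":24,"travel":[0,0,0],"delta_rot":[0,0,0]},
    {"claw":24,"travel":[0,0,0],"delta_rot":[0,0,0]}
  ]
}}

```text
time_s: 11.87
tcp_pos: [0.4749, 0.0305, 0.3213]
eef_rot: [0.74, 0.673, 0.003, 0.002]
contact_force: [-0.4, -0.3, -0.1]
opening: 0.278
```

Run:
```python
from h import *
im,C=wcloud("w9")
plan([.472,.029,.267],-5.5,4,24)
```

```text
cam shift mm [-0.05  0.01  0.02]
pos [0.4749 0.0305 0.3214] yaw_y -5.38 tilt 0.4 t 11.9667 F [-0.1  0.2 -0.5] open 0.283
tot mm [ -2.9  -1.5 -54.4] rot/row [ 0.1  -0.02  0.03]
[[-0.5, -0.8, 13.6], [-0.5, -0.7, 13.6], [-0.5, -0.7, 13.6], [-0.4, -0.7, 13.6]]
```

View pics/w9.png

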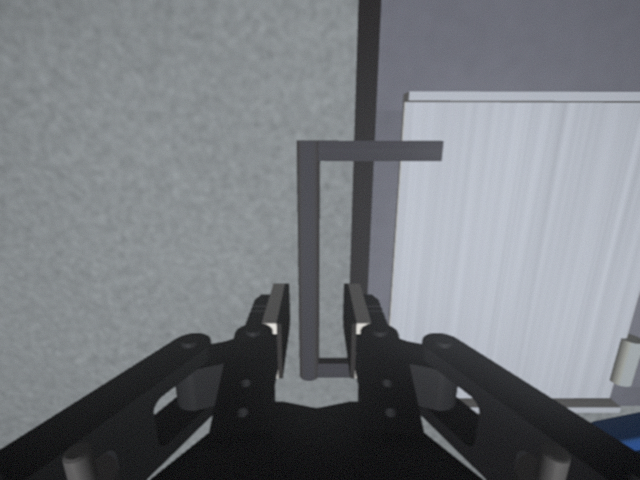

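Call:
{"op": "step_arm", "data": {
  "rows": [
    {"claw":24,"travel":[-1,-3,3],"delta_rot":[0.4,0,0]},
    {"claw":24,"travel":[0,0,8],"delta_rot":[0,0,0]},
    {"claw":24,"travel":[0,0,8],"delta_rot":[0,0,0]},
    {"claw":24,"travel":[0,0,5],"delta_rot":[0,0,0]},
    {"claw":24,"travel":[0,0,0],"delta_rot":[0,0,0]},
    {"claw":24,"travel":[0,0,0],"delta_rot":[0,0,0]}
  ]
}}

```text
time_s: 12.47
tcp_pos: [0.4711, 0.03, 0.2946]
eef_rot: [0.739, 0.673, 0.0, -0.001]
contact_force: [0.3, 0.2, 0.2]
opening: 0.282
```

Run:
```python
from h import *
im,C=wcloud("w10")
plan([.472,.029,.267],-5.5,4,24)
```

```text
cam shift mm [0.2  0.02 0.35]
pos [0.4712 0.03   0.2949] yaw_y -5.35 tilt 0.1 t 12.5667 F [-0.5  0.1  0.4] open 0.276
tot mm [  0.8  -1.  -27.9] rot/row [-0.01 -0.02  0.04]
[[-0.2, 0.2, 7.0], [-0.2, 0.2, 7.0], [-0.2, 0.2, 7.0], [-0.2, 0.2, 7.0]]
```

View pics/w10.png

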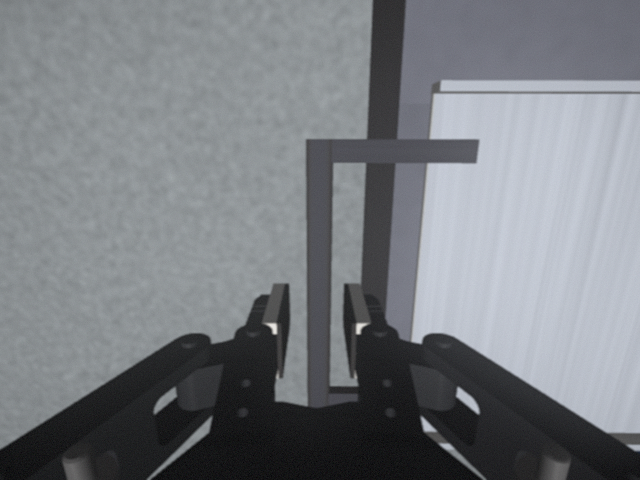

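The bar (col 318) is centred between the pads. I'll descend and grip.

Call:
{"op": "step_arm", "data": {
  "rows": [
    {"claw":24,"travel":[0,0.5,7],"delta_rot":[0,0,0]},
    {"claw":24,"travel":[0,0,7],"delta_rot":[0,0,0]},
    {"claw":24,"travel":[0,0,7],"delta_rot":[0,0,0]},
    {"claw":24,"travel":[0,0,5],"delta_rot":[0,0,0]},
    {"claw":24,"travel":[0,0,0],"delta_rot":[0,0,0]},
    {"claw":24,"travel":[0,0,0],"delta_rot":[0,0,0]}
  ]
}}

```text
time_s: 13.07
tcp_pos: [0.4721, 0.03, 0.2664]
eef_rot: [0.739, 0.673, 0.001, -0.001]
contact_force: [-0.6, -0.1, 0.7]
opening: 0.281
```

Run:
```python
from h import *
im,C=wcloud("w11")
plan([.472,.029,.266],-5.5,4,24)
```

```text
cam shift mm [0.16 0.02 0.31]
pos [0.4722 0.03   0.2667] yaw_y -5.37 tilt 0.11 t 13.1667 F [-0.3 -0.5 -0.2] open 0.286
tot mm [-0.2 -1.  -0.7] rot/row [ 0.01 -0.03  0.03]
[[-0.3, -0.0, 0.2], [-0.3, -0.0, 0.2], [-0.3, -0.0, 0.2], [-0.3, -0.0, 0.2]]
```

View pics/w11.png

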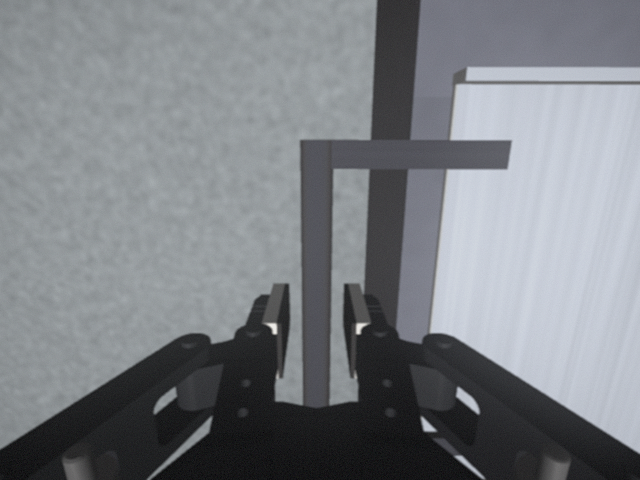

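Call:
{"op": "step_arm", "data": {
  "rows": [
    {"claw":2,"travel":[0,0,0],"delta_rot":[0,0,0]},
    {"claw":2,"travel":[0,0,0],"delta_rot":[0,0,0]},
    {"claw":2,"travel":[0,0,0],"delta_rot":[0,0,0]},
    {"claw":2,"travel":[0,0,0],"delta_rot":[0,0,0]},
    {"claw":2,"travel":[0,0,0],"delta_rot":[0,0,0]}
  ]
}}

```text
time_s: 13.58
tcp_pos: [0.472, 0.0301, 0.2673]
eef_rot: [0.74, 0.673, 0.001, -0.0]
contact_force: [0.1, 0.7, -0.3]
opening: 0.112
```

```bash
cat >> h.py <<'E'
# hatch arc: z0 = TCP z at closed grip, keep the tool pointing down; hinge at height .106, bar at angle th
def arc(z0,x0,y0):
    o=get_obs();p=o["tcp_pos"]
    th0=np.arcsin(.001/.195)
    bz=p[2]-z0+.107
    tx=np.array([np.cos(np.radians(-5.5)),np.sin(np.radians(-5.5))])
    dx=(np.array(p[:2])-[x0,y0])@tx
    print("theta from z",np.degrees(np.arcsin((bz-.106)/.195)).round(2)," from x",np.degrees(np.arccos(np.clip((.195-dx)/.195,-1,1))).round(2),"dx",(dx*1000).round(1), "atan2",np.degrees(np.arctan2(bz-.106,.195-dx)).round(2))
    return np.arctan2(bz-.106,.195-dx)
E
python3 - <<'E'
from h import *
plan([.472,.029,.266],-5.5,4,24)
ths=np.radians(np.linspace(0,55,23));P=np.stack([.195*(1-np.cos(ths)),.195*np.sin(ths)],1)*1000
print(np.diff(P,axis=0).round(1).tolist())
E
```

```text
pos [0.472  0.0301 0.2673] yaw_y -5.39 tilt 0.1 t 13.5833 F [ 0.1  0.7 -0.3] open 0.112
tot mm [ 0.  -1.1 -1.3] rot/row [ 0.01 -0.02  0.03]
[[-0.3, 0.0, 0.3], [-0.3, 0.0, 0.3], [-0.3, 0.0, 0.3], [-0.3, 0.0, 0.3]]
[[0.2, 8.5], [0.6, 8.5], [0.9, 8.5], [1.3, 8.4], [1.7, 8.3], [2.0, 8.3], [2.4, 8.2], [2.7, 8.1], [3.1, 7.9], [3.4, 7.8], [3.8, 7.6], [4.1, 7.5], [4.4, 7.3], [4.7, 7.1], [5.0, 6.9], [5.3, 6.6], [5.6, 6.4], [5.9, 6.1], [6.1, 5.9], [6.4, 5.6], [6.6, 5.3], [6.9, 5.0]]
```

Gripped: reads 9.6 mm, with the same slight offset as on the 26 mm post. Now lifting along the arc.

Call:
{"op": "step_arm", "data": {
  "rows": [
    {"claw":2,"travel":[0,0.2,-6],"delta_rot":[0,0,0]},
    {"claw":2,"travel":[0,0.5,-8.5],"delta_rot":[0,0,0]},
    {"claw":2,"travel":[0,0.9,-8.5],"delta_rot":[0,0,0]},
    {"claw":2,"travel":[0,1.2,-8.5],"delta_rot":[0,0,0]},
    {"claw":2,"travel":[0,1.6,-8.5],"delta_rot":[0,0,0]},
    {"claw":2,"travel":[0,2,-8.5],"delta_rot":[0,0,0]}
  ]
}}

```text
time_s: 14.08
tcp_pos: [0.4786, 0.0293, 0.3188]
eef_rot: [0.739, 0.673, 0.001, -0.001]
contact_force: [2.8, 0.8, -6.1]
opening: 0.114
```

Run:
```python
from h import *
plan([.472,.03,.266],-5.5,1); arc(.267,.472,.03)
```

```text
pos [0.4786 0.0293 0.3188] yaw_y -5.37 tilt 0.16 t 14.0833 F [ 2.8  0.8 -6.1] open 0.114
tot mm [ -6.6   0.7 -52.8] rot/row [-0.   -0.16  0.13]
[[-0.0, -6.6, 52.8]]
theta from z 15.7  from x 14.97 dx 6.6 atan2 15.65
```

Call:
{"op": "step_arm", "data": {
  "rows": [
    {"claw":2,"travel":[0,2.4,-8.2],"delta_rot":[0,0,0]},
    {"claw":2,"travel":[0,2.7,-8.1],"delta_rot":[0,0,0]},
    {"claw":2,"travel":[0,3.1,-7.9],"delta_rot":[0,0,0]},
    {"claw":2,"travel":[0,3.4,-7.8],"delta_rot":[0,0,0]},
    {"claw":2,"travel":[0,3.8,-7.6],"delta_rot":[0,0,0]},
    {"claw":2,"travel":[0,4.1,-7.5],"delta_rot":[0,0,0]},
    {"claw":2,"travel":[0,4.4,-7.3],"delta_rot":[0,0,0]}
  ]
}}

```text
time_s: 14.67
tcp_pos: [0.5048, 0.0266, 0.3796]
eef_rot: [0.739, 0.673, 0.002, 0.0]
contact_force: [3.8, 0.0, -6.1]
opening: 0.11
```

Run:
```python
from h import *
plan([.472,.03,.266],-5.5,1); th=arc(.267,.472,.03)
t=np.radians(np.linspace(np.degrees(th),55,9));P=np.stack([.195*(1-np.cos(t)),.195*np.sin(t)],1)*1000
print(np.diff(P,axis=0).round(1).tolist())
```

```text
pos [0.5048 0.0266 0.3796] yaw_y -5.37 tilt 0.28 t 14.6667 F [ 3.8  0.  -6.1] open 0.11
tot mm [ -32.8    3.4 -113.6] rot/row [ 0.2  -0.2   0.13]
[[-0.1, -33.4, 113.5]]
theta from z 35.64  from x 33.82 dx 33.0 atan2 35.05
[[5.0, 6.8], [5.3, 6.6], [5.6, 6.4], [5.9, 6.1], [6.1, 5.9], [6.4, 5.6], [6.6, 5.3], [6.8, 5.0]]
```

Call:
{"op": "step_arm", "data": {
  "rows": [
    {"claw":2,"travel":[0,5,-6.8],"delta_rot":[0,0,0]},
    {"claw":2,"travel":[0,5.3,-6.6],"delta_rot":[0,0,0]},
    {"claw":2,"travel":[0,5.6,-6.4],"delta_rot":[0,0,0]},
    {"claw":2,"travel":[0,5.9,-6.1],"delta_rot":[0,0,0]},
    {"claw":2,"travel":[0,6.1,-5.9],"delta_rot":[0,0,0]},
    {"claw":2,"travel":[0,4,-3.5],"delta_rot":[0,0,0]},
    {"claw":2,"travel":[0,0,0],"delta_rot":[0,0,0]},
    {"claw":2,"travel":[0,0,0],"delta_rot":[0,0,0]}
  ]
}}

```text
time_s: 15.33
tcp_pos: [0.5391, 0.0234, 0.4183]
eef_rot: [0.739, 0.673, -0.001, -0.003]
contact_force: [1.1, 0.7, -4.3]
opening: 0.108
```

```bash
cat > ang.py <<'E'
from h import *
plan([.472,.03,.266],-5.5,1); th=arc(.267,.472,.03)
im,d=grab_frame("scene");C=cloud("scene",d)
cv2.imwrite(f"pics/{sys.argv[1]}.png",im)
# tank frame
a=np.radians(-5.5);tx=np.array([np.cos(a),np.sin(a)]);ty=np.array([-np.sin(a),np.cos(a)])
O=np.array([.592,.184])-tx*-.030-ty*.105
D=C[...,:2]-O;X=D@tx;Y=D@ty;Z=C[...,2]
m=(d>0)&(Y>-.145)&(Y<.02)&(X>-.09)&(X<.05)&(Z>.118)&(Z<.28)
print("pts",m.sum())
x=X[m];z=Z[m]
for _ in range(4):
    c=np.polyfit(x,z,1);r=abs(z-np.polyval(c,x));k=r<max(.004,2*np.median(r));x=x[k];z=z[k]
    A=np.stack([x,z],1);_,_,V=np.linalg.svd(A-A.mean(0));print("panel angle",np.degrees(np.arctan2(-abs(V[0,1]),-abs(V[0,0]))).round(2)+180,len(x),"resid",np.median(r))
mm=A.mean(0);print("angle via hinge",np.degrees(np.arctan2(mm[1]-.106,.06-mm[0])))
plan([.472,.03,.266],-5.5,1)
E
python3 ang.py s5
```

```text
pos [0.5391 0.0234 0.4183] yaw_y -5.37 tilt 0.37 t 15.3333 F [ 1.1  0.7 -4.3] open 0.108
tot mm [ -67.1    6.6 -152.3] rot/row [-0.32 -0.18  0.13]
[[-0.2, -66.6, 152.7]]
theta from z 51.37  from x 49.16 dx 67.5 atan2 50.06
pts 2498
panel angle 49.84 2063 resid 0.0031892998806505035
panel angle 49.55000000000001 1786 resid 0.0024513028838366036
panel angle 49.44999999999999 1626 resid 0.0020714067167356964
panel angle 49.370000000000005 1571 resid 0.0018347327920086448
angle via hinge 48.82817477751338
pos [0.5391 0.0234 0.4184] yaw_y -5.37 tilt 0.35 t 15.3833 F [-0.3  0.4 -2.3] open 0.109
tot mm [ -67.1    6.6 -152.4] rot/row [-0.3  -0.18  0.13]
[[-0.2, -66.7, 152.7]]
```

View pics/s5.png

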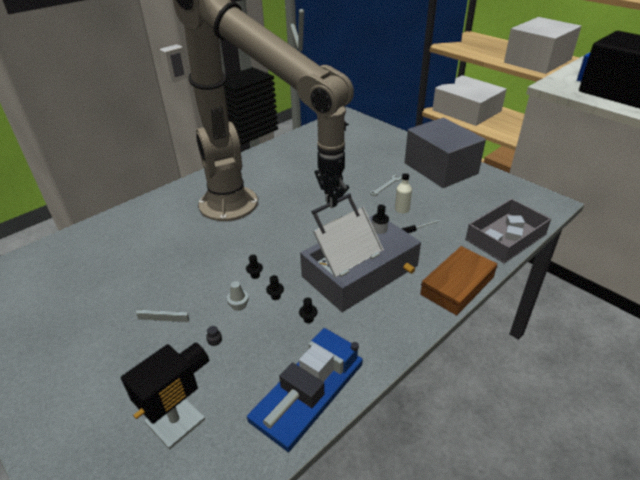

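Run:
```python
from h import *
a=np.radians(-5.5);tx=np.array([np.cos(a),np.sin(a)]);ty=np.array([-np.sin(a),np.cos(a)])
O=np.array([.592,.184])-tx*-.030-ty*.105
for n in ("scene","top"):
    d=np.load(f"pics/{n}0.npy");C=cloud(n,d);D=C[...,:2]-O;X=D@tx;Y=D@ty;Z=C[...,2]
    m=(d>0)&(Y>-.14)&(Y<.02)&(X>-.08)&(X<.045)&(Z>.09)&(Z<.13)
    c=np.polyfit(X[m],Z[m],1);print(n,"closed slope deg",np.degrees(np.arctan(-c[0])),"z at hinge",np.polyval(c,.06),m.sum(),"scatter",np.std(Z[m]-np.polyval(c,X[m])))
im,C=wcloud("w12")
D=C[...,:2]-O;X=D@tx;Y=D@ty;Z=C[...,2]
m=(Y>-.14)&(Y<.02)&(X>-.085)&(X<.04)&(Z>.12)&(Z<.27)
x=X[m];z=Z[m];print("wrist pts",m.sum())
for _ in range(5):
    c=np.polyfit(x,z,1);r=abs(z-np.polyval(c,x));k=r<max(.003,2*np.median(r));x=x[k];z=z[k]
print("wrist panel",np.degrees(np.arctan(-c[0])),"z at hinge",np.polyval(c,.06),np.median(r),len(x),x.min(),x.max(),"via hinge",np.degrees(np.arctan2(z.mean()-.106,.06-x.mean())))
# bar
m=(abs(Y+.06)<.075)&(Y>-.03)&(Z>.22)&(Z<.30)&(X<-.05)&(X>-.12);print("bar?",m.sum(),C[m].mean(0) if m.sum() else 0, X[m].mean() if m.sum() else 0,X[m].min(),X[m].max(),Z[m].max())
```

```text
scene closed slope deg -0.03320308063658642 z at hinge 0.10709130691628782 1416 scatter 0.00214312692690983
top closed slope deg -0.04382600441533997 z at hinge 0.10673255166211798 3308 scatter 0.002287900455322221
cam shift mm [-0.1   0.01 -0.09]
wrist pts 28174
wrist panel 49.317946578353116 z at hinge 0.10443127838943517 0.0007325894884533113 17721 -0.08218108678281219 0.039995457736498374 via hinge 48.71951161394446
bar? 4035 [0.5456514  0.07691162 0.2545635 ] -0.06587125299788964 -0.07386354726000825 -0.050024277347940675 0.2597915961162757
```

View pics/w12.png

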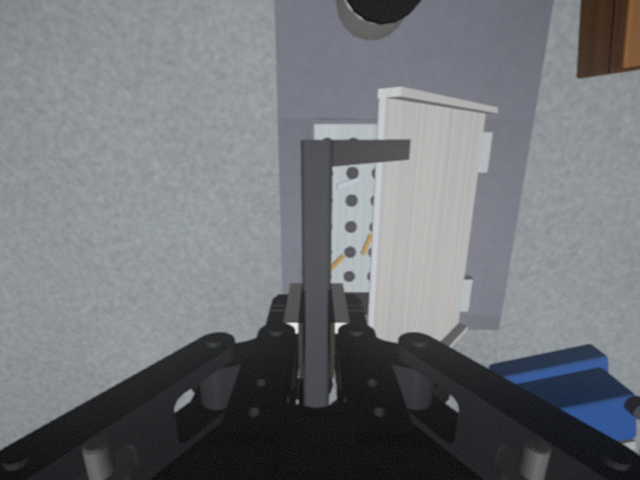

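Both cameras put the panel at 49.3–49.4°, and the bar top height gives 49.3°. The TCP estimate reads high because the bar rolled about 4 mm in the pads. About 5.6° more is needed: 15.3 mm forward, 12 mm up.

Call:
{"op": "step_arm", "data": {
  "rows": [
    {"claw":2,"travel":[0,2.8,-2.5],"delta_rot":[0,0,0]},
    {"claw":2,"travel":[0,4.2,-3.5],"delta_rot":[0,0,0]},
    {"claw":2,"travel":[0,4.3,-3.3],"delta_rot":[0,0,0]},
    {"claw":2,"travel":[0,2.5,-2],"delta_rot":[0,0,0]},
    {"claw":2,"travel":[0,0,0],"delta_rot":[0,0,0]},
    {"claw":2,"travel":[0,0,0],"delta_rot":[0,0,0]},
    {"claw":2,"travel":[0,0,0],"delta_rot":[0,0,0]}
  ]
}}

```text
time_s: 16.07
tcp_pos: [0.5519, 0.0223, 0.4275]
eef_rot: [0.739, 0.673, -0.004, -0.007]
contact_force: [-1.4, 0.7, -5.3]
opening: 0.112
```

```bash
cat > ang2.py <<'E'
from h import *
a=np.radians(-5.5);tx=np.array([np.cos(a),np.sin(a)]);ty=np.array([-np.sin(a),np.cos(a)])
O=np.array([.592,.184])-tx*-.030-ty*.105
def fit(C,n):
    D=C[...,:2]-O;X=D@tx;Y=D@ty;Z=C[...,2]
    m=(Y>-.14)&(Y<.02)&(X>-.075)&(X<.04)&(Z>.12)&(Z<.28)&(abs(Z-.106-(.06-X)*np.tan(np.radians(54)))<.02)
    x=X[m];z=Z[m]
    for _ in range(5):
        c=np.polyfit(x,z,1);r=abs(z-np.polyval(c,x));k=r<max(.003,2*np.median(r));x=x[k];z=z[k]
    A=np.stack([x,z],1);V=np.linalg.svd(A-A.mean(0),full_matrices=False)[2][0]
    print(n,"panel lsq",np.degrees(np.arctan(-c[0])).round(2),"tls",np.degrees(np.arctan(-V[1]/V[0])).round(2),"z at hinge",np.polyval(c,.06).round(4),len(x))
    return X,Y,Z
im,C=wcloud(sys.argv[1]);X,Y,Z=fit(C,"wrist")
m=(Y>-.03)&(Y<0)&(Z>.22)&(Z<.30)&(X<-.03)&(X>-.12); zt=np.percentile(Z[m],99.5)
print("bar top",zt,"angle",np.degrees(np.arcsin((zt-.112)/.195)))
im,d=grab_frame("scene");C=cloud("scene",d);C[d<=0]=9;fit(C,"scene")
cv2.imwrite(f"pics/{sys.argv[1]}s.png",im)
plan([.472,.03,.266],-5.5,1); arc(.267,.472,.03)
E
python3 ang2.py w13
```

```text
cam shift mm [-0.02  0.   -0.  ]
wrist panel lsq 53.37 tls 53.29 z at hinge 0.1049 15447
bar top 0.26841193366940497 angle 53.33230551949627
scene panel lsq 53.68 tls 53.68 z at hinge 0.1035 1155
pos [0.5518 0.0223 0.4274] yaw_y -5.34 tilt 0.9 t 16.2167 F [-0.8  0.3 -5.1] open 0.11
tot mm [ -79.8    7.7 -161.4] rot/row [-0.88 -0.14  0.16]
[[-0.1, -77.7, 162.7]]
theta from z 55.88  from x 53.92 dx 80.2 atan2 54.58
```

Call:
{"op": "step_arm", "data": {
  "rows": [
    {"claw":2,"travel":[0,2.5,-1.8],"delta_rot":[0,0,0]},
    {"claw":2,"travel":[0,2.2,-1.7],"delta_rot":[0,0,0]},
    {"claw":2,"travel":[0,0,0],"delta_rot":[0,0,0]},
    {"claw":2,"travel":[0,0,0],"delta_rot":[0,0,0]},
    {"claw":2,"travel":[0,0,0],"delta_rot":[0,0,0]}
  ]
}}

```text
time_s: 16.63
tcp_pos: [0.5575, 0.0218, 0.4324]
eef_rot: [0.739, 0.673, -0.003, -0.005]
contact_force: [-0.2, 1.7, -4.1]
opening: 0.113
```

```bash
python3 ang2.py w14
```

```text
cam shift mm [-0.09  0.01 -0.09]
wrist panel lsq 55.49 tls 55.45 z at hinge 0.1053 14334
bar top 0.27292659232927763 angle 55.61532445179916
scene panel lsq 55.65 tls 55.69 z at hinge 0.1038 1276
pos [0.5573 0.0218 0.4323] yaw_y -5.34 tilt 0.72 t 16.7833 F [-0.8  0.8 -3.9] open 0.105
tot mm [ -85.3    8.2 -166.3] rot/row [-0.71 -0.14  0.16]
[[-0.1, -83.7, 167.3]]
theta from z 58.51  from x 55.93 dx 85.7 atan2 56.69
```

Call:
{"op": "step_arm", "data": {
  "rows": [
    {"claw":2,"travel":[0,-1.3,1],"delta_rot":[0,0,0]},
    {"claw":2,"travel":[0,0,0],"delta_rot":[0,0,0]},
    {"claw":2,"travel":[0,0,0],"delta_rot":[0,0,0]},
    {"claw":2,"travel":[0,0,0],"delta_rot":[0,0,0]}
  ]
}}

```text
time_s: 17.12
tcp_pos: [0.5561, 0.0219, 0.4315]
eef_rot: [0.739, 0.673, -0.003, -0.005]
contact_force: [0.3, 0.5, -3.3]
opening: 0.113
```

```bash
python3 ang2.py w15
```

```text
cam shift mm [ 0.01 -0.    0.01]
wrist panel lsq 55.04 tls 55.0 z at hinge 0.1052 14554
bar top 0.2720771454107199 angle 55.17583553912186
scene panel lsq 55.49 tls 55.53 z at hinge 0.1031 1153
pos [0.5561 0.0219 0.4315] yaw_y -5.34 tilt 0.64 t 17.2667 F [-0.1  0.6 -4.1] open 0.107
tot mm [ -84.1    8.1 -165.5] rot/row [-0.63 -0.14  0.16]
[[-0.1, -82.7, 166.5]]
theta from z 58.1  from x 55.47 dx 84.5 atan2 56.27
```

View pics/w15s.png

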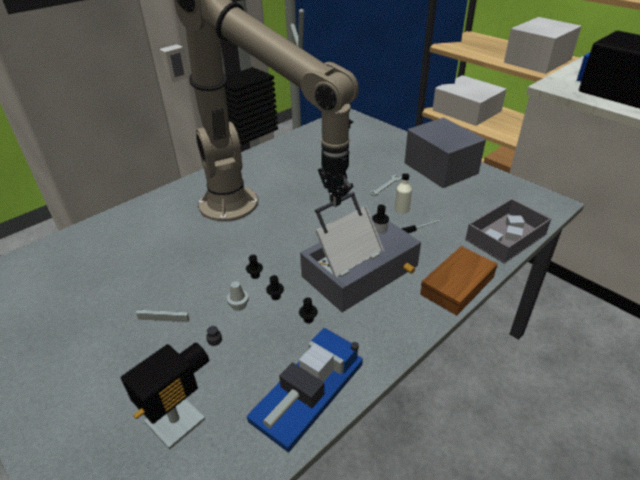

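View pics/w15.png

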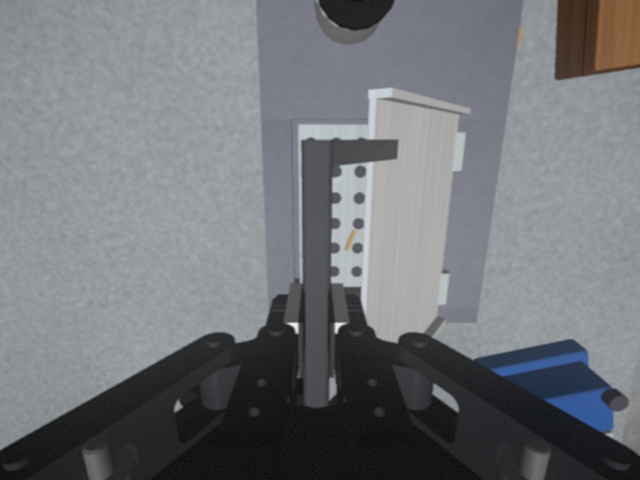

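The hatch stands at 55.0–55.5°, with the stopper home at (350,10) and the other things unmoved. One quick drift check, then hand in.

```bash
python3 - <<'E'
from station import grab_frame
for _ in range(14): grab_frame("top")
E
python3 ang2.py w16
```

```text
cam shift mm [-0.  0. -0.]
wrist panel lsq 55.04 tls 54.99 z at hinge 0.1053 14543
bar top 0.2721441448071081 angle 55.21032332030874
scene panel lsq 55.57 tls 55.67 z at hinge 0.103 1290
pos [0.5561 0.0219 0.4315] yaw_y -5.34 tilt 0.65 t 18.1167 F [ 0.9 -0.1 -3.4] open 0.11
tot mm [ -84.1    8.1 -165.5] rot/row [-0.63 -0.14  0.16]
[[-0.1, -82.7, 166.5]]
theta from z 58.09  from x 55.48 dx 84.5 atan2 56.27
```

```bash
python3 -c "
from station import finish_job
print(finish_job())"
```

```text
the job is handed in; nothing more can be done
None
```

The stopper is fully home in the filler neck, and the hatch is held open at about 55° with the gripper still on its bar. The job was handed in at about 18 s.

- **Stopper:** I took the one farthest to the robot's right and pressed it in with about 58 N. After release, the post top measured 0.189 m (0.190 expected) and the flange top 0.145 m (0.146 expected). It stood upright.
- **Hatch:** at the last check, the wrist camera's fit of the panel gave 55.0°, the bar's height 55.2° and the scene camera 55.6°. The arm held still and the angle stayed steady over a wait of about 0.85 s.
- **Disagreement:** the angle worked out from the arm's own position read higher, at 56.3°. The bar had shifted a few millimetres in the pads during the swing, so I went by the cameras.
- **Other objects:** the scene image shows none of the other things on the bench disturbed.

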